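# Weigh the refill boxes and tidy up

## Robot

A 6-joint arm with a two-finger parallel gripper is mounted at the origin on the work surface. World frame = base frame: x ahead of the robot, y to its left, z up, the work surface at z = 0. Lengths are in m, angles in rad, forces in N, time in s.
With the tool pointing down it reaches from about 0.425 to 0.95 m from the base axis. Payload 3.5 kg.
Tool frame: the origin (TCP) lies at the very end of the fingers, on their centre line; the grasp point (between the pads) lies 19 mm behind it; z points along the fingers, y is the line along which they close (so a half turn about z gives the same grasp; the last joint's range is limited). The gripper opens to 85 mm and grips with 20 to 120 N. Pads are 22 mm wide; open, the fingers measure 114 mm over their backs; the gripper's body (76 mm by 85 mm) begins 54 mm behind the grasp point. The pads swing forward as they close: fully open they stand 13 mm farther back than shut.
Start: joints at [-1.497, 0.286, 1.577, -0, 1.279, -0.15], TCP at [0.15, -0.658, 0.206] pointing down, gripper open.
Joint ranges: [-2.77, 2.77], [-0.9, 2.22], [0.21, 2.48], [-1.53, 4.67], [0.24, 2.81], [-2.84, 2.84]. Speed limits (rad/s): [2.79, 2.79, 3.14, 3.14, 3.14, 3.14].

## Interface

Orientations are given as a unit quaternion [x, y, z, w].
In Python, from plant import ctrl gives the robot as it stands.
- The arm moves only by the tool carry_out, never from a script. Its argument "deltas" is one flat list of numbers, 6 for each row, row after row: the shift along the tool's x, y, z in m, then the turn, a rotation vector about the tool's x, y, z in rad. A call has 1 to 5 rows; each row is the pose to reach, as a shift and turn from the pose commanded when the call began, along the tool's axes at that moment; what a row does not reach only later rows make up. A row lasts 1/8 s, in which the tool goes at most 62.5 mm and 10.7 degrees, less where a joint would pass 70% of its speed; a pose out of reach is approached as far as the arm can. A call with a gripper value outside its range is refused whole. "grip" is the opening in per cent of the stroke, from 0 (shut) to 100 (fully open), set as the call begins (left out, the last holds). The fingers move at their own pace and stop on an object; "grip_force" is the grip in N (left out, the last holds). Time passes only in rows, so rows that repeat a pose let the fingers close. It gives the time, the measured TCP pose, the force, the opening and the grip force at its end, in the units of the state.
- ctrl.get_state(): the state, without advancing time (a new reading comes with each control period).
- ctrl.read_camera(name): name is "scene" or "top" or "wrist"; returns (picture, depth): 384x512x3 uint8, red, green, blue; 384x512 float32, m along the optical axis (not along the pixel's ray), 0 where there is no reading.
- ctrl.camera_model(name): a dict with "intrinsics" (3x3 intrinsics, pixels), "extrinsics" (4x4, takes a point from world to camera coordinates); the wrist camera has in their place "hand_eye" (4x4, takes a point from camera to tool coordinates, whose origin is the TCP and whose axes are the flange's). Camera axes: x right, y down, z forward; pixel columns grow to the right and rows downward; lengths in m; the calibration is good to about 2 mm. A picture is of the moment at which its call begins: read the wrist's pose just before it. camera_model takes no time and is no camera call.
- ctrl.sign_off(): hands the job in; it is judged then, once.
Trained networks look in the newest picture that a camera, given by its name, has taken for a name from the list of things; names that differ only in an ending like _2 or _b are one class to them, and where a whole thing is asked for, a point or a joint stands for the part that bears it (a point fixed in the world has none). Each returns a list of dicts, best first, with "score" (0 to 1); they miss things now and then, are a little off and sometimes report something else, mostly with a low value. They report only what shows in the picture. A call takes as long as a camera call. They do not tell look-alikes from the thing itself.
- ctrl.find_in(camera, query): "uv" ([column, row] in pixels, amid what is visible of it).
The state is a dict: "time": time; "qpos": joint angles; "dq": joint speeds; "joint_efforts": joint torques, N m; "eef_pos": TCP position; "tcp_rot": TCP orientation; "contact_force": force on the tool from outside, world axes, zero at the start; "wrist_torque": the same for the moment, N m; "opening": opening from 0.0 (shut) to 1.0 (fully open); "finger_force": force on a finger pad.
Only numpy, scipy, OpenCV 4.12 (cv2) and the standard library are available. Lean on these libraries where they do the work, as an engineer would, in place of code of your own. Each camera call takes 0.05 s, during which the arm holds its last target. There are 200 camera calls.

## Task

Weigh the cardboard refill boxes on the balance: stand every box that is there on the rectangular plate and set brass weights on the round dish until the beam comes to rest level, as near as the weights allow, with nothing touching it for a couple of seconds. Then clear up: stand the boxes upright in the white out-tray and set every weight, used or not, upright down in its own recess in the wooden rack. Leave the jar and the cup undisturbed.

Things in the scene. Friction and masses are not known exactly. Their poses are not given: they have to be found in the camera images.
- balance: the two-pan balance, fixed to the desk: white base 110 x 270 mm, 22 mm high. Origin: centre of the base's underside. Its y axis runs along the beam towards the plate. Pans 230 mm apart; between them, lower than the pans, a white pivot housing with a pointer, 58 mm high. The pans stay horizontal and move straight up and down, one rising as the other sinks, up to 20 mm either way
- beam (a joint): tilt of the balance beam in rad: 0 is level, positive when the plate (box side) is low, negative when the dish (weight side) is low; stops at about +-0.174. 100 g of difference between the loads gives 0.104 rad (pans 12 mm off level); where a load stands in its pan makes no difference. Well damped: it settles in about 2 s
- plate_mid (a point): centre of the top face of the rectangular steel plate, the balance's pan for boxes, 160 mm along the balance's x by 140 mm along its y, with a rim 5 mm high; 70 mm above the desk when level. Axes as the balance
- dish_mid (a point): centre of the top face of the round steel dish, the balance's pan for weights, 150 mm across, flat, with a low rounded edge (4 mm); 70 mm above the desk when level. Axes as the balance
- rack: the weights' storage rack, a fixed light wood block 200 mm (x) by 75 mm (y), 14 mm high, with three round recesses in a row along its x axis, each 7 mm deep, each labelled by a group of 1, 2 or 4 black dots beside it. Origin: centre of its underside
- tray: the white plastic out-tray, fixed, 190 mm (x) by 150 mm (y) outside, walls 5 mm thick and 18 mm high. Origin: centre of its underside
- tray_in (a point): centre of the tray's inner floor, 5 mm above the desk; axes as the tray
- weight_100_mid (a point): the 100 g brass weight, an upright cylinder 23 mm across and 34 mm high with a small knob (12 mm across, 9 mm high) on top. The point lies on its axis half-way up the cylinder, 17 mm above its underside; z is its axis
- slot_100 (a point): centre of the floor of the 100 g weight's own recess in the rack (one dot), 31 mm across, floor 7 mm above the desk and 7 mm below the rack's top; axes as the rack
- weight_200_mid (a point): the 200 g brass weight, an upright cylinder 31 mm across and 36 mm high with a small knob (12 mm across, 9 mm high) on top. The point lies on its axis half-way up the cylinder, 18 mm above its underside; z is its axis
- slot_200 (a point): centre of the floor of the 200 g weight's own recess in the rack (two dots), 39 mm across, floor 7 mm above the desk and 7 mm below the rack's top; axes as the rack
- weight_400_mid (a point): the 400 g brass weight, an upright cylinder 40 mm across and 40 mm high with a small knob (12 mm across, 9 mm high) on top. The point lies on its axis half-way up the cylinder, 20 mm above its underside; z is its axis
- slot_400 (a point): centre of the floor of the 400 g weight's own recess in the rack (four dots), 48 mm across, floor 7 mm above the desk and 7 mm below the rack's top; axes as the rack
- box_small_mid (a point): the small closed cardboard refill box with a pale paper band, 44 mm (its x) by 34 mm (its y) by 36 mm high; point at its centre, z up. May be absent. Its weight is unknown; it is a whole number of hundred grams to within 3 %, and the boxes present never weigh more than 700 g together
- box_medium_mid (a point): the medium closed cardboard refill box with a pale paper band, 50 mm (its x) by 38 mm (its y) by 40 mm high; point at its centre, z up. May be absent. Its weight is unknown; it is a whole number of hundred grams to within 3 %, and the boxes present never weigh more than 700 g together
- box_large_mid (a point): the large closed cardboard refill box with a pale paper band, 56 mm (its x) by 42 mm (its y) by 44 mm high; point at its centre, z up. May be absent. Its weight is unknown; it is a whole number of hundred grams to within 3 %, and the boxes present never weigh more than 700 g together
- jar: bystander: glass jar with screw lid, 64 mm across, 85 mm high, loose; origin at the centre of its underside
- cup: bystander: white ceramic cup, 76 mm across, 85 mm high, loose; origin at the centre of its underside
There are look-alikes about, which are no part of the job. What is shaped like the part that bears box_large_mid but purple or turquoise is not meant.

How it is judged:
By the outcome, as a careful person would: the job done as asked, in the order asked, and still so for the second after the job is handed in, with the robot touching nothing.
Of box_small, box_medium, box_large only 1 to 2 are there at a start; the rules pass over those that are not, and their reading is None.
At some moment in a run one of box_small, box_medium, box_large may be knocked a few centimetres aside while the robot is not near it.
It also fails if it takes over 210 s, if anything falls off the work surface, if the arm or the gripper's body presses on something with over 40 N, if the wrist force passes 120 N, or if a joint passes its speed limit or range.

## Working session

There is one attempt and no reset: what is moved stays moved. The work goes in short steps, Python scripts to look and compute and a tool call to move; the robot and the scene stay as the last step left them, time stands still between calls to the robot, and variables do not carry over. Pictures are saved under pics/ and viewed, at most 14 in all, crops included, and the job is handed in when it is done.

Besides the shell and the picture viewer there is one more tool, called as name(argument=value, ...) on one line, values as JSON. carry_out: Moves the arm, as the interface text tells. Its arguments: {"type":"object","properties":{"deltas":{"type":"array"},"grip":{"type":"number"},"grip_force":{"type":"number"}},"required":["deltas"]}

```bash
mkdir -p pics; ls
cat > h.py <<'E'
import numpy as np, cv2
from plant import ctrl
from scipy.spatial.transform import Rotation as R
def cam(n):
    s=ctrl.get_state(); p,d=ctrl.read_camera(n); m=ctrl.camera_model(n)
    K=np.array(m["intrinsics"])
    if n=="wrist":
        T=np.eye(4);T[:3,:3]=R.from_quat(s["tcp_rot"]).as_matrix();T[:3,3]=s["eef_pos"]
        C=T@np.array(m["hand_eye"])
    else: C=np.linalg.inv(np.array(m["extrinsics"]))
    return p,d,K,C
def save(p,f,k=1): cv2.imwrite("pics/"+f,cv2.resize(p[:,:,::-1],None,fx=k,fy=k,interpolation=cv2.INTER_CUBIC))
def world(uv,z,K,C):   # depth z
    c=np.linalg.inv(K)@[uv[0],uv[1],1]*z
    return (C@[*c,1])[:3]
def at_h(uv,h,K,C):
    r=C[:3,:3]@np.linalg.inv(K)@[uv[0],uv[1],1]; o=C[:3,3]
    return o+r*(h-o[2])/r[2]
def cloud(d,K,C):
    v,u=np.mgrid[:d.shape[0],:d.shape[1]]
    c=np.stack([(u-K[0,2])/K[0,0]*d,(v-K[1,2])/K[1,1]*d,d],-1)
    w=c@C[:3,:3].T+C[:3,3]; w[d<=0]=np.nan
    return w
E
cat > a.py <<'E'
from h import *
names="balance rack tray weight_100_mid weight_200_mid weight_400_mid box_small_mid box_medium_mid box_large_mid jar cup slot_100 slot_200 slot_400 plate_mid dish_mid".split()
for n in ("top","scene"):
    p,d,K,C=cam(n); save(p,n+"0.png",1.5); np.savez(n+"0.npz",p=p,d=d,K=K,C=C)
    print(n,C.round(3).tolist(),K.round(1).tolist())
    for q in names:
        for r in ctrl.find_in(n,q)[:3]:
            u,v=np.array(r["uv"]); z=d[int(v),int(u)]
            print(q,round(r["score"],2),[round(u),round(v)],world((u,v),z,K,C).round(3))
print(ctrl.get_state())
E
python3 a.py
```

```text
pics
top [[-0.017, -0.999, 0.034, 0.461], [-1.0, 0.016, -0.022, 0.012], [0.021, -0.035, -0.999, 1.106], [0.0, 0.0, 0.0, 1.0]] [[436.6, 0.0, 265.2], [0.0, 436.6, 190.0], [0.0, 0.0, 1.0]]
balance 0.79 [251, 142] [0.615 0.022 0.05 ]
balance 0.39 [318, 217] [ 0.43  -0.137  0.049]
rack 0.86 [399, 171] [ 0.542 -0.353  0.009]
tray 0.98 [111, 180] [0.53  0.374 0.005]
weight_200_mid 0.51 [210, 138] [0.622 0.118 0.066]
weight_200_mid 0.42 [339, 228] [ 0.401 -0.189  0.045]
weight_400_mid 0.68 [318, 213] [ 0.439 -0.139  0.045]
box_medium_mid 0.82 [176, 235] [0.393 0.206 0.042]
box_large_mid 0.91 [186, 277] [0.291 0.183 0.044]
box_large_mid 0.89 [241, 210] [0.449 0.047 0.048]
box_large_mid 0.84 [221, 249] [0.355 0.098 0.043]
jar 0.95 [381, 99] [ 0.707 -0.289  0.087]
cup 0.92 [143, 98] [0.737 0.292 0.005]
slot_100 0.82 [402, 172] [ 0.538 -0.36   0.01 ]
slot_100 0.3 [338, 228] [ 0.401 -0.187  0.045]
slot_200 0.82 [402, 172] [ 0.538 -0.36   0.01 ]
slot_200 0.3 [338, 228] [ 0.401 -0.187  0.045]
slot_400 0.82 [402, 172] [ 0.538 -0.36   0.01 ]
slot_400 0.3 [338, 228] [ 0.401 -0.187  0.045]
plate_mid 0.
[... 1339 characters left out ...]

{'time': 1.7, 'qpos': array([-1.49699213e+00,  2.86306595e-01,  1.57673446e+00, -1.06719536e-05,
        1.27862018e+00, -1.49970011e-01]), 'dq': array([ 0.00118994, -0.00030023, -0.00091769, -0.00288744,  0.00306115,
        0.00260869]), 'joint_efforts': array([ 1.38598807e-04, -4.05952978e+01, -2.92926371e+01, -1.48499289e-04,
        6.07181137e-04, -1.29674085e-06]), 'eef_pos': array([ 0.14983328, -0.65812346,  0.20610178]), 'tcp_rot': array([ 9.93746993e-01,  1.11655332e-01, -3.80051299e-06, -3.44601251e-05]), 'contact_force': array([-0.16730212, -0.11673661, -0.03347284]), 'wrist_torque': array([0.01811484, 0.04250801, 0.00057829]), 'finger_force': 0.0, 'opening': 0.9989293789985935}
```

View pics/top0.png

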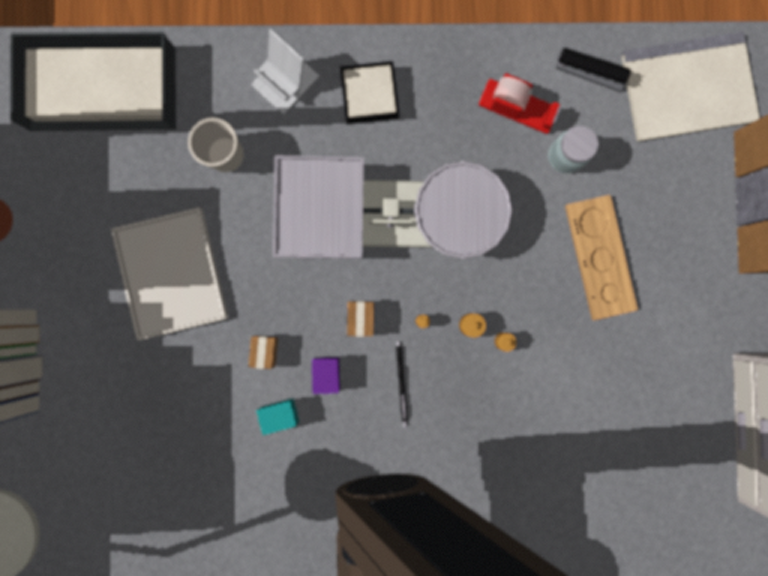

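View pics/scene0.png

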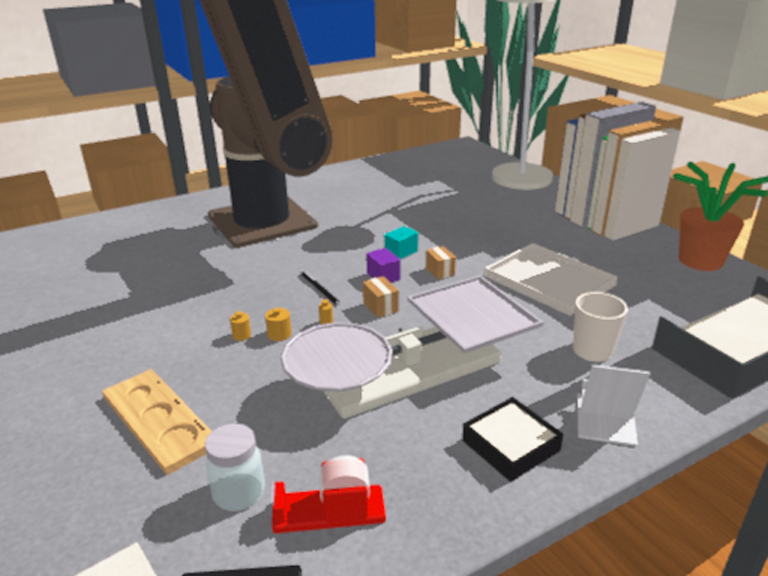

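The top view (native pixels) shows two cardboard boxes, at (240,212) and (175,235). The purple box at (217,250) and the turquoise one at (185,278) are look-alikes and I leave them. The brass weights are at (282,214) smallest, (315,216) largest and (337,228) middle. The rack is at (401,172), the tray at (112,180), the plate at (211,138) and the dish at (310,139). Next I fit geometry from both depth views.

```bash
cat > b.py <<'E'
from h import *
W=[]
for n in ("top","scene"):
    f=np.load(n+"0.npz"); W.append(cloud(f["d"],f["K"],f["C"]))
def fit(name,c,r,zl,zh):
    for n,w in zip(("top","scene"),W):
        m=(np.hypot(w[...,0]-c[0],w[...,1]-c[1])<r)&(w[...,2]>zl)&(w[...,2]<zh)
        q=w[m]
        if len(q)<5: print(name,n,"few");continue
        rc=cv2.minAreaRect((q[:,:2]*1000).astype(np.float32)); cc,rr=cv2.minEnclosingCircle((q[:,:2]*1000).astype(np.float32))
        print(name,n,len(q),"z",np.percentile(q[:,2],[5,50,95]).round(4),"rect",np.round(rc[0]).tolist(),np.round(rc[1]).tolist(),round(rc[2]),"circ",np.round(cc).tolist(),round(rr,1))
fit("desk",(.5,-.25),.04,-.02,.02)
fit("boxA",(.449,.047),.055,.036,.07); fit("boxB",(.393,.206),.055,.034,.07)
fit("w100",(.445,-.045),.035,.026,.06);fit("w400",(.439,-.139),.032,.032,.08);fit("w200",(.401,-.189),.03,.028,.08)
fit("rack",(.54,-.355),.12,.0105,.03);fit("plate",(.615,.117),.115,.06,.09);fit("dish",(.616,-.118),.09,.06,.09)
fit("tray",(.53,.374),.15,.012,.03);fit("jar",(.72,-.29),.07,.07,.12);fit("cup",(.74,.27),.07,.07,.12)
f=np.load("top0.npz");p=f["p"]
save(np.vstack([cv2.resize(p[150:270,130:360],(690,360)),cv2.resize(p[120:220,360:440],(450,360))[:220].repeat(1,0).copy() if 0 else np.hstack([cv2.resize(p[125:220,370:430],(152,240)),cv2.resize(p[130:230,60:160],(240,240)),np.zeros((240,298,3),np.uint8)])]),"crop.png")
E
python3 b.py
```

```text
desk top 766 z [-0.003   0.0002  0.0035] rect [500.0, -250.0] [80.0, 77.0] 89 circ [500.0, -250.0] 39.9
desk scene 626 z [-0.0016  0.0001  0.0018] rect [500.0, -249.0] [78.0, 77.0] 57 circ [500.0, -250.0] 39.9
boxA top 396 z [0.0414 0.0442 0.0476] rect [443.0, 51.0] [39.0, 56.0] 89 circ [443.0, 51.0] 33.9
boxA scene 243 z [0.0373 0.043  0.0451] rect [446.0, 47.0] [44.0, 60.0] 88 circ [446.0, 47.0] 34.4
boxB top 331 z [0.037  0.0405 0.0438] rect [391.0, 211.0] [39.0, 50.0] 84 circ [392.0, 210.0] 29.6
boxB scene 142 z [0.0349 0.0386 0.0411] rect [393.0, 207.0] [39.0, 59.0] 84 circ [394.0, 208.0] 29.9
w100 top 66 z [0.0315 0.0346 0.0444] rect [438.0, -52.0] [20.0, 20.0] 89 circ [438.0, -52.0] 10.8
w100 scene 65 z [0.0267 0.0336 0.0418] rect [443.0, -57.0] [21.0, 20.0] 68 circ [441.0, -56.0] 11.6
w400 top 210 z [0.037  0.0403 0.0491] rect [429.0, -133.0] [37.0, 39.0] 90 circ [429.0, -134.0] 20.0
w400 scene 155 z [0.0332 0.0395 0.0475] rect [432.0, -138.0] [38.0, 41.0] 75 circ [432.0, -137.0] 21.4
w200 top 127 z [0.0326 0.0366 0.0454] rect [401.0, -188.0] [29.0, 30.0] 46 circ [401.0, -188
[... 646 characters left out ...]
2642 z [0.0683 0.0701 0.0736] rect [618.0, -119.0] [152.0, 153.0] 33 circ [617.0, -119.0] 78.2
tray top 650 z [0.0134 0.0176 0.0212] rect [523.0, 367.0] [190.0, 152.0] 13 circ [523.0, 368.0] 120.4
tray scene 389 z [0.0124 0.0153 0.0182] rect [525.0, 364.0] [193.0, 156.0] 13 circ [525.0, 362.0] 120.4
jar top 471 z [0.0777 0.0846 0.0879] rect [715.0, -303.0] [55.0, 55.0] 32 circ [714.0, -303.0] 28.8
jar scene 783 z [0.0734 0.0847 0.0865] rect [718.0, -306.0] [56.0, 56.0] 30 circ [718.0, -306.0] 29.3
cup top 295 z [0.0718 0.0833 0.0881] rect [723.0, 275.0] [74.0, 74.0] 71 circ [724.0, 276.0] 38.0
cup scene 420 z [0.0709 0.0788 0.0847] rect [727.0, 272.0] [74.0, 76.0] 74 circ [726.0, 273.0] 39.5
```

View pics/crop.png

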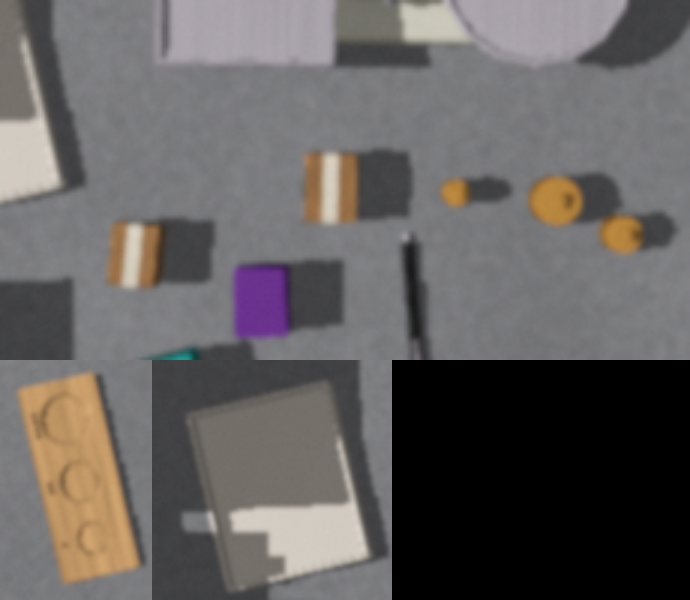

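The crop confirms two cardboard boxes with pale bands: A at top-view (241,212), 56x42, so the large one; and B at (175,235), 50x39, so the medium one. No small box is visible. The rack dots show the 400 slot at the far end and the 100 slot nearest the robot. Heights agree with the text in both views.

```bash
cat > plan.py <<'E'
import sys,json,numpy as np
from h import *
# waypoints on argv: x,y,z(mm),th(deg)[,grip] ; calls split at ≤5 rows
def Rt(th): return np.array([[np.cos(th),np.sin(th),0],[np.sin(th),-np.cos(th),0],[0,0,-1]])
def now():
    s=ctrl.get_state(); M=R.from_quat(s["tcp_rot"]).as_matrix()
    return np.array([*s["eef_pos"],np.arctan2(M[1,0],M[0,0])])
def plan(wps,cur=None,step=.055):
    cur=now() if cur is None else cur
    for w in wps:
        g=w[4] if len(w)>4 else None
        t=np.array([w[0]/1e3,w[1]/1e3,w[2]/1e3,np.radians(w[3])]); d=t-cur
        n=max(1,int(np.ceil(max(np.linalg.norm(d[:3])/step,abs(d[3])/.17))))
        M=Rt(cur[3]); loc=M.T@d[:3]
        print("->",w,"rows",n,"total",loc.round(4).tolist(),"rotz",round(-d[3],4),"grip",g)
        for s in range(0,n,5):
            k=min(5,n-s); b=cur.copy(); M=Rt(b[3])
            rows=[]
            for i in range(1,k+1):
                c=cur+d*(i/(n-s)) if s==0 else cur+(t-cur)*(i/(n-s))
                rows+=list((M.T@(c[:3]-b[:3])).round(4))+[0,0,round(float(-(c[3]-b[3])),4)]
            cur=b+(t-b)*(k/(n-s)); d=t-cur
            print("   ",json.dumps([float(v) for v in rows]))
if __name__=="__main__": plan([tuple(float(v) for v in a.split(",")) for a in sys.argv[1:]])
E
python3 plan.py 400,-320,200,0 444,49,150,0
```

```text
-> (400.0, -320.0, 200.0, 0.0) rows 8 total [0.319, -0.2742, 0.0061] rotz 0.2238 grip None
    [0.0399, -0.0343, 0.0008, 0.0, 0.0, 0.028, 0.0797, -0.0685, 0.0015, 0.0, 0.0, 0.0559, 0.1196, -0.1028, 0.0023, 0.0, 0.0, 0.0839, 0.1595, -0.1371, 0.0031, 0.0, 0.0, 0.1119, 0.1994, -0.1714, 0.0038, 0.0, 0.0, 0.1399]
    [0.0347, -0.0395, 0.0008, 0.0, 0.0, 0.028, 0.0694, -0.079, 0.0015, 0.0, 0.0, 0.0559, 0.1041, -0.1185, 0.0023, 0.0, 0.0, 0.0839]
-> (444.0, 49.0, 150.0, 0.0) rows 7 total [0.044, -0.369, 0.05] rotz -0.0 grip None
    [0.0063, -0.0527, 0.0071, 0.0, 0.0, -0.0, 0.0126, -0.1054, 0.0143, 0.0, 0.0, -0.0, 0.0189, -0.1581, 0.0214, 0.0, 0.0, -0.0, 0.0251, -0.2109, 0.0286, 0.0, 0.0, -0.0, 0.0314, -0.2636, 0.0357, 0.0, 0.0, -0.0]
    [0.0063, -0.0527, 0.0071, 0.0, 0.0, -0.0, 0.0126, -0.1054, 0.0143, 0.0, 0.0, -0.0]
```

carry_out(deltas=[0.2,-0.17,0,0,0,0.2238,0.2,-0.17,0,0,0,0.2238,0.2,-0.17,0,0,0,0.2238,0.2,-0.17,0,0,0,0.2238,0.2,-0.17,0,0,0,0.2238], grip=100, grip_force=30)

```text
time: 2.33
eef_pos: [0.3089, -0.4453, 0.2063]
tcp_rot: [1.0, 0.002, 0.0, -0.0]
contact_force: [0.2, 1.0, -0.0]
opening: 1.001
finger_force: 0.0
```

carry_out(deltas=[0.135,-0.245,0,0,0,0,0.135,-0.245,0,0,0,0,0.135,-0.245,0,0,0,0,0.135,-0.245,0,0,0,0,0.135,-0.245,0,0,0,0])

```text
time: 2.95
eef_pos: [0.4431, -0.2014, 0.2065]
tcp_rot: [1.0, 0.001, 0.0, 0.0]
contact_force: [-0.6, -0.2, -0.9]
opening: 1.002
finger_force: 0.0
```

carry_out(deltas=[0,-0.25,0.03,0,0,0,0,-0.25,0.03,0,0,0,0,-0.25,0.03,0,0,0,0,-0.25,0.03,0,0,0,0,-0.25,0.03,0,0,0])

```text
time: 3.58
eef_pos: [0.4416, 0.05, 0.1757]
tcp_rot: [1.0, 0.003, -0.0, -0.0]
contact_force: [-0.8, -0.3, 0.1]
opening: 1.001
finger_force: 0.0
```

```bash
cat > w.py <<'E'
from h import *
import sys
# w.py name zlo zhi x y r : wrist fit(s)
s=ctrl.get_state(); print(s["time"],s["eef_pos"].round(4),s["tcp_rot"].round(3),"grip",round(s["opening"],3))
c=sys.argv[1]; p,d,K,C=cam(c); save(p,f"last_{c}.png"); w=cloud(d,K,C); np.savez("last.npz",p=p,d=d,K=K,C=C)
for a in sys.argv[2:]:
    x,y,r,zl,zh=[float(v)/1e3 for v in a.split(",")]
    q=w[(np.hypot(w[...,0]-x,w[...,1]-y)<r)&(w[...,2]>zl)&(w[...,2]<zh)]
    if len(q)<8: print(a,"few",len(q)); continue
    m=(q[:,:2]*1000).astype(np.float32); rc=cv2.minAreaRect(m); cc,rr=cv2.minEnclosingCircle(m)
    print(a,len(q),"z",(np.percentile(q[:,2],[5,50,95])*1e3).round(1),"rect",np.round(rc[0],1),np.round(rc[1]),round(rc[2],1),"circ",np.round(cc,1),round(rr,1))
E
python3 w.py wrist 444,49,55,36,60; python3 w.py top 392,209,45,34,60
```

```text
3.575 [0.4416 0.05   0.1757] [ 1.     0.003 -0.    -0.   ] grip 1.001
444,49,55,36,60 1915 z [44.7 46.  47.1] rect [444.9  50.9] [42. 57.] 87.8 circ [445.3  50.9] 34.3
3.625 [0.4421 0.0483 0.1761] [1.    0.002 0.    0.   ] grip 1.001
392,209,45,34,60 332 z [37.2 40.6 43.6] rect [391.  210.9] [39. 50.] 85.4 circ [390.8 210.9] 29.4
```

carry_out(deltas=[0.003,-0.002,0.1,0,0,0.035,0.003,-0.002,0.1,0,0,0.035,0.003,-0.002,0.163,0,0,0.035,0.003,-0.002,0.163,0,0,0.035,0.003,-0.002,0.163,0,0,0.035])

```text
time: 4.3
eef_pos: [0.4469, 0.0477, 0.015]
tcp_rot: [1.0, -0.019, 0.001, 0.0]
contact_force: [-0.2, 0.0, 0.9]
opening: 0.999
finger_force: 0.0
```

carry_out(deltas=[0,0,0,0,0,0,0,0,0,0,0,0,0,0,0,0,0,0,0,0,0,0,0,0,0,0,0,0,0,0], grip=30)

```text
time: 4.92
eef_pos: [0.4466, 0.0491, 0.0152]
tcp_rot: [1.0, -0.017, 0.002, 0.0]
contact_force: [-2.0, 0.6, 6.2]
opening: 0.469
finger_force: 29.5
```

carry_out(deltas=[0,0,-0.06,0,0,0,0,0,-0.12,0,0,0,0.05,-0.025,-0.13,0,0,-0.035,0.137,-0.069,-0.13,0,0,-0.035,0.137,-0.069,-0.13,0,0,-0.035])

```text
time: 5.55
eef_pos: [0.5862, 0.1144, 0.1436]
tcp_rot: [1.0, 0.001, 0.001, -0.0]
contact_force: [0.1, 0.9, -3.0]
opening: 0.467
finger_force: 31.2
```

carry_out(deltas=[0,0,0,0,0,0,0,0,0,0,0,0])

```text
time: 5.8
eef_pos: [0.583, 0.1131, 0.1421]
tcp_rot: [1.0, 0.0, -0.001, 0.0]
contact_force: [-0.2, -0.6, -2.1]
opening: 0.469
finger_force: 31.2
```

```bash
python3 w.py scene 623,112,100,60,85 392,209,45,34,60 616,-118,80,60,90
```

```text
5.8 [0.583  0.1131 0.1421] [ 1.     0.    -0.001  0.   ] grip 0.469
623,112,100,60,85 2517 z [67.6 69.6 74.3] rect [623.4 109.5] [143. 164.] 88.4 circ [623.7 111. ] 99.8
392,209,45,34,60 52 z [36.  38.8 40.5] rect [384.2 195. ] [20. 59.] 56.1 circ [389.8 203.3] 29.3
616,-118,80,60,90 2648 z [68.2 70.1 73.7] rect [ 618.  -119.6] [151. 153.] 35.8 circ [ 616.8 -119. ] 78.6
```

carry_out(deltas=[0,0,0.04,0,0,0,0,0,0.056,0,0,0,0,0,0.057,0,0,0,0,0,0.057,0,0,0])

```text
time: 6.35
eef_pos: [0.5852, 0.113, 0.0873]
tcp_rot: [1.0, -0.0, 0.001, 0.0]
contact_force: [0.2, -0.5, -1.6]
opening: 0.47
finger_force: 31.2
```

carry_out(deltas=[0,0,0,0,0,0,0,0,0,0,0,0,0,0,0,0,0,0,0,0,0,0,0,0], grip=95)

```text
time: 6.85
eef_pos: [0.5847, 0.1132, 0.0865]
tcp_rot: [1.0, 0.0, 0.0, -0.0]
contact_force: [-0.0, 0.1, 0.3]
opening: 0.947
finger_force: 0.0
```

carry_out(deltas=[0,0,-0.03,0,0,0,0,0,-0.08,0,0,0,0,0,-0.08,0,0,0])

```text
time: 7.22
eef_pos: [0.5879, 0.1133, 0.1719]
tcp_rot: [1.0, 0.0, 0.005, -0.0]
contact_force: [0.4, 0.3, 0.8]
opening: 0.953
finger_force: 0.0
```

```bash
python3 w.py wrist 585,112,55,85,130 650,112,55,40,80; python3 w.py top  392,209,45,34,60 616,-118,70,50,100; python3 plan.py 470,209,150,-6 392,210,150,-6
```

```text
7.225 [0.5879 0.1133 0.1719] [ 1.     0.     0.005 -0.   ] grip 0.953
585,112,55,85,130 2708 z [94.6 95.9 97.1] rect [583.9 114.3] [42. 57.] 89.4 circ [584.  114.3] 34.4
650,112,55,40,80 9044 z [50.7 51.9 53.6] rect [652.7 111.9] [110. 102.] 87.4 circ [650. 112.] 55.0
7.275 [0.5861 0.1132 0.169 ] [ 1.     0.     0.003 -0.   ] grip 0.949
392,209,45,34,60 few 0
616,-118,70,50,100 2781 z [87.3 90.3 93.4] rect [ 616.5 -118.6] [138. 138.] 89.1 circ [ 616.  -118.1] 69.9
-> (470.0, 209.0, 150.0, -6.0) rows 3 total [-0.1147, -0.0958, 0.0167] rotz 0.1048 grip None
    [-0.0382, -0.0319, 0.0056, 0.0, 0.0, 0.0349, -0.0765, -0.0639, 0.0112, 0.0, 0.0, 0.0699, -0.1147, -0.0958, 0.0167, 0.0, 0.0, 0.1048]
-> (392.0, 210.0, 150.0, -6.0) rows 2 total [-0.0777, 0.0072, 0.0] rotz -0.0 grip None
    [-0.0388, 0.0036, 0.0, 0.0, 0.0, -0.0, -0.0777, 0.0072, 0.0, 0.0, 0.0, -0.0]
```

carry_out(deltas=[-0.175,-0.087,0,0,0,0.105,-0.175,-0.087,0,0,0,0.105,-0.175,-0.087,0,0,0,0.105,-0.175,-0.087,0,0,0,0.105,-0.175,-0.087,0,0,0,0.105])

```text
time: 7.95
eef_pos: [0.4089, 0.2002, 0.1652]
tcp_rot: [0.999, -0.052, -0.0, 0.0]
contact_force: [0.0, -0.0, -0.1]
opening: 0.95
finger_force: 0.0
```

```bash
python3 w.py wrist 400,209,95,33,60
```

```text
7.95 [0.4089 0.2002 0.1652] [ 0.999 -0.052 -0.     0.   ] grip 0.95
400,209,95,33,60 2082 z [36.8 42.  46.2] rect [356.5 190.3] [120. 108.] 65.6 circ [368.3 182.5] 68.0
```

View pics/last_wrist.png

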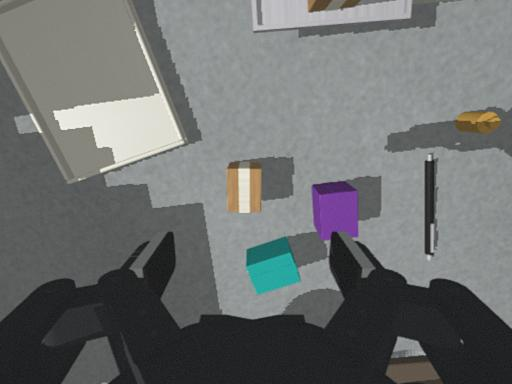

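The wrist view shows box B at (244,187), unmoved. The turquoise box at (272,263) and the purple one at (335,208) lie nearby. I fit box B alone.

```bash
python3 - <<'E'
from h import *
f=np.load("last.npz"); w=cloud(f["d"],f["K"],f["C"]); hsv=cv2.cvtColor(f["p"],cv2.COLOR_RGB2HSV)
m=np.zeros(w.shape[:2],bool); m[150:225,215:275]=1
q=w[m&(w[...,2]>.036)]
rc=cv2.minAreaRect((q[:,:2]*1000).astype(np.float32)); print(len(q),np.median(q[:,2]),rc)
for name,(a,b,c,d) in dict(turq=(235,300,240,300),purp=(180,240,305,365)).items():
    m[:]=0;m[a:b,c:d]=1;q=w[m&(w[...,2]>.036)];print(name,cv2.minAreaRect((q[:,:2]*1000).astype(np.float32)))
E
python3 plan.py 391,211,60,-6 391,211,15,-6
```

```text
1512 0.04196582267696772 ((393.2027587890625, 211.87319946289062), (37.30147933959961, 50.68404769897461), 84.48727416992188)
turq ((288.1960754394531, 188.33499145507812), (43.4277229309082, 56.6835823059082), 13.994219779968262)
purp ((374.4430847167969, 116.58324432373047), (108.21202087402344, 57.21229934692383), 20.2080078125)
-> (391.0, 211.0, 60.0, -6.0) rows 2 total [-0.0199, -0.009, 0.1056] rotz -0.0002 grip None
    [-0.0099, -0.0045, 0.0528, 0.0, 0.0, -0.0001, -0.0199, -0.009, 0.1056, 0.0, 0.0, -0.0002]
-> (391.0, 211.0, 15.0, -6.0) rows 1 total [0.0, 0.0, 0.045] rotz -0.0 grip None
    [0.0, 0.0, 0.045, 0.0, 0.0, -0.0]
```

carry_out(deltas=[-0.017,-0.01,0.05,0,0,0,-0.017,-0.01,0.1,0,0,0,-0.017,-0.01,0.15,0,0,0,-0.017,-0.01,0.151,0,0,0,-0.017,-0.01,0.151,0,0,0])

```text
time: 8.62
eef_pos: [0.3956, 0.2118, 0.0164]
tcp_rot: [0.999, -0.053, 0.001, -0.0]
contact_force: [0.6, -0.9, 0.2]
opening: 0.952
finger_force: 0.0
```

carry_out(deltas=[0,0,0,0,0,0,0,0,0,0,0,0,0,0,0,0,0,0,0,0,0,0,0,0,0,0,0,0,0,0], grip=25)

```text
time: 9.25
eef_pos: [0.3935, 0.2119, 0.0152]
tcp_rot: [0.999, -0.052, 0.0, -0.0]
contact_force: [0.3, -0.6, 0.6]
opening: 0.25
finger_force: 0.0
```

```bash
python3 plan.py 394,211,140,-6 658,113,140,0 658,113,65,0
```

```text
-> (394.0, 211.0, 140.0, -6.0) rows 3 total [0.0006, 0.0009, -0.1248] rotz -0.0002 grip None
    [0.0002, 0.0003, -0.0416, 0.0, 0.0, -0.0001, 0.0004, 0.0006, -0.0832, 0.0, 0.0, -0.0001, 0.0006, 0.0009, -0.1248, 0.0, 0.0, -0.0002]
-> (658.0, 113.0, 140.0, 0.0) rows 6 total [0.2728, 0.0699, 0.0] rotz -0.1047 grip None
    [0.0455, 0.0116, 0.0, 0.0, 0.0, -0.0175, 0.0909, 0.0233, 0.0, 0.0, 0.0, -0.0349, 0.1364, 0.0349, 0.0, 0.0, 0.0, -0.0524, 0.1819, 0.0466, 0.0, 0.0, 0.0, -0.0698, 0.2273, 0.0582, 0.0, 0.0, 0.0, -0.0873]
    [0.0443, 0.0156, 0.0, 0.0, 0.0, -0.0175]
-> (658.0, 113.0, 65.0, 0.0) rows 2 total [0.0, 0.0, 0.075] rotz -0.0 grip None
    [0.0, 0.0, 0.0375, 0.0, 0.0, -0.0, 0.0, 0.0, 0.075, 0.0, 0.0, -0.0]
```

The grip closed to 25 % on nothing, so I raise the tool and look.

carry_out(deltas=[0,0,-0.15,0,0,0,0,0,-0.15,0,0,0,0,0,-0.15,0,0,0,0,0,-0.15,0,0,0], grip=95)

```text
time: 9.75
eef_pos: [0.3952, 0.2124, 0.1676]
tcp_rot: [0.999, -0.052, 0.003, -0.001]
contact_force: [0.5, -0.4, 0.0]
opening: 0.951
finger_force: 0.0
```

```bash
python3 w.py wrist 393,212,40,33,60
```

```text
9.75 [0.3952 0.2124 0.1676] [ 0.999 -0.052  0.003 -0.001] grip 0.951
393,212,40,33,60 1564 z [40.6 42.  43.2] rect [393.4 211.7] [38. 50.] 83.5 circ [393.1 211.3] 30.7
```

View pics/last_wrist.png

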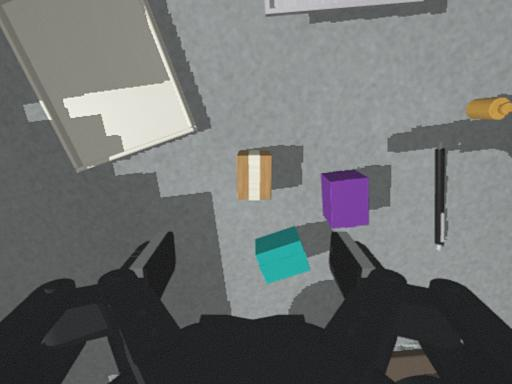

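Box B is still at (393,212) by both views, at pixel (254,175). I retry, with a check from the fixed cameras at the bottom before closing.

carry_out(deltas=[0,0,0.05,0,0,0,0,0,0.1,0,0,0,0,0,0.15,0,0,0,0,0,0.15,0,0,0,0,0,0.15,0,0,0])

```text
time: 10.42
eef_pos: [0.3937, 0.2119, 0.0154]
tcp_rot: [0.999, -0.052, -0.0, 0.0]
contact_force: [0.6, -0.3, -0.2]
opening: 0.948
finger_force: 0.0
```

Run:
```python
from h import *
print(ctrl.get_state()["eef_pos"])
p,d,K,C=cam("wrist"); q,_,_,_=cam("scene")
save(np.hstack([p,cv2.resize(q[120:216,220:348],(512,384))]),"chk1.png",.78)
```

```text
[0.39365675 0.21190835 0.01537507]
```

View pics/chk1.png

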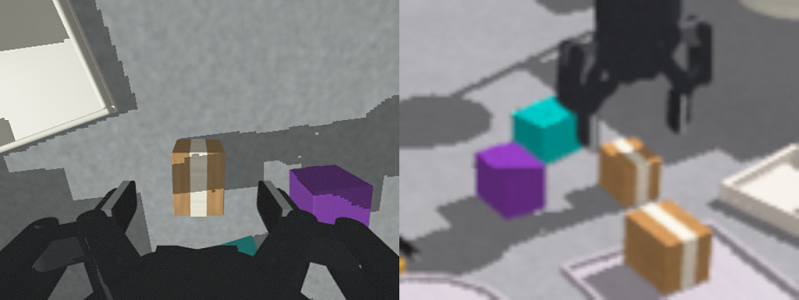

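Run:
```python
from h import *
for n in ("wrist","scene"):
    p,d,K,C=cam(n); w=cloud(d,K,C)
    m=(np.hypot(w[...,0]-.41,w[...,1]-.212)<.06)&(w[...,2]>.035)&(w[...,2]<.05)
    q=w[m]; print(n,len(q),cv2.minAreaRect((q[:,:2]*1000).astype(np.float32)))
    for r in ctrl.find_in(n,"box_medium_mid")[:2]:
        u,v=map(int,r["uv"]); print(r,w[v,u])
    e=ctrl.get_state()["eef_pos"]
    for h in (0,.02):
        c=np.linalg.inv(C)@[e[0],e[1],e[2]+h,1]; uv=K@c[:3]; print("tcp px",uv[:2]/uv[2])
m=ctrl.camera_model("wrist"); print(np.round(m["hand_eye"],4).tolist())
s=ctrl.get_state();print(s["qpos"])
```

```text
wrist 5472 ((393.27685546875, 211.50469970703125), (38.08950424194336, 51.17087936401367), 84.07211303710938)
tcp px [252.68381546 219.19702518]
tcp px [252.75650028 232.06172705]
scene 136 ((393.86932373046875, 207.557373046875), (37.84690475463867, 55.349021911621094), 84.72996520996094)
{'uv': [293.1, 174.2], 'score': 0.91} [0.41690206 0.1916536  0.03814603]
tcp px [294.39333547 175.63733432]
tcp px [294.63357625 169.44166595]
[[0.0004, -0.9618, -0.2739, 0.0694], [1.0, 0.0001, 0.0009, -0.0007], [-0.0008, -0.2739, 0.9618, -0.1696], [0.0, 0.0, 0.0, 1.0]]
[ 2.66250513e-01  4.02986489e-02  2.24755485e+00 -1.60387887e-05
  8.50458289e-01  1.94197700e+00]
```

Run:
```python
from h import *
p,d,K,C=cam("scene"); w=cloud(d,K,C)
m=(abs(w[...,0]-.39)<.06)&(abs(w[...,1]-.21)<.075)
dark=p.max(2)<60
for lo in range(0,140,10):
    k=m&dark&(w[...,2]>lo/1e3)&(w[...,2]<=lo/1e3+.01)
    if k.sum(): print(lo,k.sum(),"x",np.nanpercentile(w[k][:,0],[5,50,95]).round(3),"y",np.nanpercentile(w[k][:,1],[5,50,95]).round(3))
p,d,K,C=cam("wrist"); w=cloud(d,K,C); dark=p.max(2)<60
for (u,v) in ((165,240),(160,260),(340,240),(345,260),(165,235)): print(u,v,p[v,u],d[v,u],w[v,u])
save(p,"wl.png")
```

```text
50 4 x [0.394 0.404 0.408] y [0.248 0.25  0.252]
60 20 x [0.391 0.397 0.41 ] y [0.157 0.249 0.253]
70 27 x [0.391 0.397 0.405] y [0.155 0.161 0.252]
80 21 x [0.387 0.397 0.407] y [0.155 0.247 0.251]
90 33 x [0.393 0.403 0.412] y [0.153 0.17  0.265]
100 101 x [0.381 0.401 0.412] y [0.14  0.173 0.276]
110 107 x [0.379 0.401 0.414] y [0.141 0.173 0.274]
120 133 x [0.379 0.405 0.414] y [0.14  0.2   0.271]
130 116 x [0.388 0.407 0.415] y [0.14  0.194 0.272]
165 240 [25 22 26] 0.12958793 [0.40930945 0.25206099 0.06803568]
160 260 [30 33 33] 0.123511724 [0.40353173 0.25299095 0.07599711]
340 240 [27 28 31] 0.12835398 [0.40135768 0.17094198 0.06914704]
345 260 [26 28 25] 0.11916558 [0.39732429 0.17213915 0.07986072]
165 235 [56 60 58] 0.13376541 [0.40988298 0.25331983 0.0635716 ]
```

carry_out(deltas=[0,0,0,0,0,0,0,0,0,0,0,0,0,0,0,0,0,0], grip=45)

```text
time: 11.2
eef_pos: [0.3935, 0.2119, 0.0151]
tcp_rot: [0.999, -0.052, -0.0, 0.0]
contact_force: [-0.3, -0.1, 0.4]
opening: 0.448
finger_force: 0.0
```

Run:
```python
from h import *
print(ctrl.get_state()["eef_pos"],ctrl.get_state()["opening"],ctrl.get_state()["finger_force"])
p,d,K,C=cam("wrist"); q,_,_,_=cam("scene")
save(np.hstack([p,cv2.resize(q[120:216,220:348],(512,384))]),"chk2.png",.78)
```

```text
[0.39352062 0.21187058 0.01508397] 0.4482006652442387 0.0
```

View pics/chk2.png

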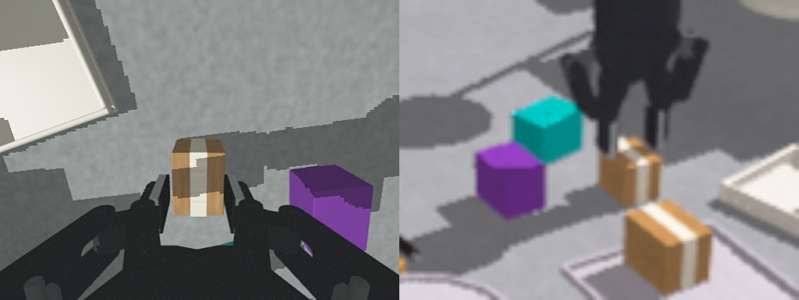

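The picture at 45 % shows both fingertips beside the very top edge of the box, so the real tips are higher than the TCP reading implies. I open a little and measure the tip heights from depth.

carry_out(deltas=[0,0,0.0,0,0,0,0,0,0.008,0,0,0,0,0,0.008,0,0,0], grip=62)

```text
time: 11.68
eef_pos: [0.3927, 0.2116, 0.0062]
tcp_rot: [0.999, -0.052, -0.001, 0.0]
contact_force: [-0.2, -0.6, 0.0]
opening: 0.613
finger_force: 0.0
```

```bash
cat > tip.py <<'E'
from h import *
s=ctrl.get_state(); e=s["eef_pos"]; print(e.round(4),s["opening"])
for n in ("scene","top"):
    p,d,K,C=cam(n); w=cloud(d,K,C); g=p.astype(int)
    m=(abs(w[...,0]-e[0])<.03)&(abs(w[...,1]-e[1])>.0)&(abs(w[...,1]-e[1])<.06)&(g.max(2)-g.min(2)<12)&(w[...,2]>.012)&(w[...,2]<.1)
    for sgn in (-1,1):
        q=w[m&(np.sign(w[...,1]-e[1])==sgn)]
        if len(q): print(n,sgn,len(q),"zmin",np.sort(q[:,2])[:6].round(3),q[np.argsort(q[:,2])[:2]].round(3).tolist())
p,d,K,C=cam("scene"); save(cv2.resize(p[130:206,250:340],None,fx=7,fy=7,interpolation=cv2.INTER_CUBIC),"tip.png")
E
python3 tip.py
```

```text
[0.3927 0.2116 0.0062] 0.6131907830006624
scene -1 172 zmin [0.018 0.036 0.039 0.039 0.04  0.041] [[0.366, 0.192, 0.018], [0.39, 0.176, 0.036]]
scene 1 204 zmin [0.035 0.036 0.037 0.037 0.038 0.038] [[0.404, 0.238, 0.035], [0.404, 0.234, 0.036]]
top -1 33 zmin [0.042 0.051 0.054 0.082 0.082 0.083] [[0.398, 0.18, 0.042], [0.394, 0.174, 0.051]]
```

View pics/tip.png

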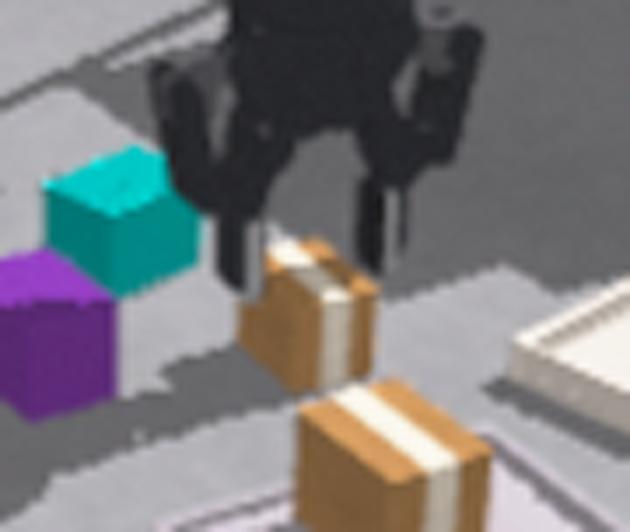

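Tips stand about 30 mm above the reported TCP at this opening: the scene depth gives z≈0.036 with the TCP at 0.006. I go lower in small steps and watch the force.

carry_out(deltas=[0,0,0.006,0,0,0,0,0,0.012,0,0,0,0,0,0.012,0,0,0])

```text
time: 12.2
eef_pos: [0.3929, 0.2117, -0.0057]
tcp_rot: [0.999, -0.052, -0.001, 0.0]
contact_force: [-0.1, -0.3, -0.8]
opening: 0.621
finger_force: 0.0
```

```bash
python3 tip.py
```

```text
[ 0.3929  0.2117 -0.0057] 0.6212766233578748
scene -1 235 zmin [0.023 0.027 0.027 0.03  0.031 0.031] [[0.39, 0.177, 0.023], [0.397, 0.175, 0.027]]
scene 1 242 zmin [0.025 0.028 0.029 0.029 0.032 0.032] [[0.406, 0.241, 0.025], [0.407, 0.236, 0.028]]
top -1 44 zmin [0.033 0.053 0.066 0.068 0.07  0.07 ] [[0.398, 0.179, 0.033], [0.394, 0.173, 0.053]]
```

carry_out(deltas=[0,0,0,0,0,0,0,0,0,0,0,0,0,0,0,0,0,0], grip=25)

```text
time: 12.72
eef_pos: [0.394, 0.2119, -0.0045]
tcp_rot: [0.999, -0.052, 0.0, -0.0]
contact_force: [0.5, -0.3, 2.3]
opening: 0.435
finger_force: 32.0
```

Gripped at 32 N. Lift and carry to the plate.

carry_out(deltas=[0,0,-0.06,0,0,0,0,0,-0.12,0,0,0,0.03,0.008,-0.13,0,0,0,0.09,0.024,-0.13,0,0,-0.105,0.15,0.04,-0.13,0,0,-0.105])

```text
time: 13.35
eef_pos: [0.5391, 0.1561, 0.1245]
tcp_rot: [1.0, 0.001, -0.001, -0.0]
contact_force: [-0.3, 0.7, -1.8]
opening: 0.436
finger_force: 32.1
```

```bash
python3 plan.py 658,113,126,0; python3 w.py scene 623,112,100,40,60
```

```text
-> (658.0, 113.0, 126.0, 0.0) rows 3 total [0.1188, 0.0432, -0.0015] rotz 0.0013 grip None
    [0.0396, 0.0144, -0.0005, 0.0, 0.0, 0.0004, 0.0792, 0.0288, -0.001, 0.0, 0.0, 0.0009, 0.1188, 0.0432, -0.0015, 0.0, 0.0, 0.0013]
13.35 [0.5391 0.1561 0.1245] [ 1.     0.001 -0.001 -0.   ] grip 0.436
623,112,100,40,60 2249 z [47.3 49.6 55. ] rect [623.6  98. ] [169. 163.] 87.8 circ [623.2 111.9] 99.8
```

carry_out(deltas=[0.119,0.043,0,0,0,0,0.119,0.043,0,0,0,0,0.119,0.043,0.03,0,0,0,0.119,0.043,0.079,0,0,0,0.119,0.043,0.08,0,0,0])

```text
time: 14.02
eef_pos: [0.6562, 0.1133, 0.0421]
tcp_rot: [1.0, -0.0, -0.002, -0.0]
contact_force: [-0.5, 0.7, -3.6]
opening: 0.437
finger_force: 37.8
```

carry_out(deltas=[0,0,0,0,0,0])

```text
time: 14.15
eef_pos: [0.6562, 0.1135, 0.0437]
tcp_rot: [1.0, 0.0, -0.002, -0.0]
contact_force: [0.1, 0.1, -2.6]
opening: 0.436
finger_force: 37.8
```

carry_out(deltas=[0,0,0,0,0,0,0,0,0,0,0,0,0,0,0,0,0,0,0,0,0,0,0,0], grip=75)

```text
time: 14.65
eef_pos: [0.6578, 0.1134, 0.0456]
tcp_rot: [1.0, 0.0, 0.0, 0.0]
contact_force: [0.1, -0.3, -0.1]
opening: 0.749
finger_force: 0.0
```

carry_out(deltas=[0,0,-0.04,0,0,0,0,0,-0.1,0,0,0,0,0,-0.11,0,0,0,0,0,-0.11,0,0,0])

```text
time: 15.15
eef_pos: [0.6581, 0.1134, 0.1564]
tcp_rot: [1.0, -0.0, 0.001, -0.0]
contact_force: [0.5, -0.7, -0.6]
opening: 0.751
finger_force: 0.0
```

```bash
python3 w.py wrist 585,112,38,75,130 658,112,38,75,130; python3 w.py scene 616,-118,60,50,100  430,-136,32,32,80 403,-190,30,28,80
python3 - <<'E'
from plant import ctrl; print(ctrl.get_state()["qpos"])
E
```

```text
15.15 [0.6581 0.1134 0.1564] [ 1.    -0.     0.001 -0.   ] grip 0.751
585,112,38,75,130 2760 z [82.3 95.9 97. ] rect [584.3 114.3] [42. 58.] 89.8 circ [584.5 114.3] 34.5
658,112,38,75,130 2455 z [89.7 92.  93.1] rect [657.2 114.4] [38. 51.] 89.7 circ [657.3 114.3] 30.9
15.2 [0.6569 0.1134 0.1542] [ 1.     0.    -0.001  0.   ] grip 0.75
616,-118,60,50,100 1544 z [88.3 89.8 91.3] rect [ 616.3 -117.9] [119. 117.] 8.7 circ [ 616. -118.] 59.9
430,-136,32,32,80 154 z [33.1 39.2 48.2] rect [ 434.4 -138.2] [39. 36.] 71.2 circ [ 433.3 -137.5] 21.0
403,-190,30,28,80 104 z [29.2 35.5 45.2] rect [ 405.1 -191.5] [29. 29.] 66.9 circ [ 405.4 -192.6] 16.3
[1.88877360e-02 3.13262254e-01 1.64293058e+00 1.06611354e-05
 1.18896415e+00 1.58976047e+00]
```

Both boxes stand upright on the plate, and the plate is at its low stop (about 50 mm), with the dish at 90 mm. The 400 g weight goes next.

carry_out(deltas=[-0.18,0.2,0,0,0,-0.88,-0.18,0.2,0,0,0,-0.88,-0.18,0.2,0,0,0,-0.88,-0.18,0.2,0,0,0,-0.88,-0.18,0.2,0,0,0,-0.88])

```text
time: 15.88
eef_pos: [0.4743, -0.0876, 0.1524]
tcp_rot: [0.904, 0.427, -0.002, -0.002]
contact_force: [-0.6, -0.0, 0.2]
opening: 0.75
finger_force: 0.0
```

```bash
python3 plan.py 431,-137,130,63; python3 w.py wrist 430,-137,30,34,44 403,-190,25,30,40 440,-54,25,28,37 430,-137,30,46,60 403,-190,25,42,60 440,-54,25,40,60
```

```text
-> (431.0, -137.0, 130.0, 63.0) rows 2 total [-0.0657, -0.0021, 0.0224] rotz -0.2166 grip None
    [-0.0328, -0.001, 0.0112, 0.0, 0.0, -0.1083, -0.0657, -0.0021, 0.0224, 0.0, 0.0, -0.2166]
15.875 [ 0.4743 -0.0876  0.1524] [ 0.904  0.427 -0.002 -0.002] grip 0.75
430,-137,30,34,44 897 z [38.5 41.9 43. ] rect [ 430.8 -133.4] [39. 39.] 50.3 circ [ 430.9 -133.9] 20.0
403,-190,25,30,40 450 z [32.  37.9 39.1] rect [ 402.6 -188.7] [31. 30.] 72.1 circ [ 402.2 -188.6] 15.8
440,-54,25,28,37 261 z [32.2 35.7 36.7] rect [439.1 -51.9] [22. 22.] 59.8 circ [438.8 -51.9] 11.5
430,-137,30,46,60 94 z [48.9 50.9 52. ] rect [ 430.8 -133.3] [11. 11.] 9.0 circ [ 431.  -133.5] 6.0
403,-190,25,42,60 85 z [44.2 46.9 48.1] rect [ 401.9 -188.3] [12. 10.] 50.9 circ [ 402.4 -188.6] 6.0
440,-54,25,40,60 103 z [43.6 44.9 46.2] rect [438.9 -51.9] [11. 11.] 49.8 circ [438.9 -52. ] 5.9
```

```bash
python3 plan.py 431,-133.5,90,63 431,-133.5,-12,63
```

```text
-> (431.0, -133.5, 90.0, 63.0) rows 2 total [-0.0615, -0.0045, 0.0624] rotz -0.2134 grip None
    [-0.0307, -0.0022, 0.0312, 0.0, 0.0, -0.1067, -0.0615, -0.0045, 0.0624, 0.0, 0.0, -0.2134]
-> (431.0, -133.5, -12.0, 63.0) rows 2 total [0.0, 0.0, 0.102] rotz -0.0 grip None
    [0.0, 0.0, 0.051, 0.0, 0.0, -0.0, 0.0, 0.0, 0.102, 0.0, 0.0, -0.0]
```

carry_out(deltas=[-0.0615,-0.0045,0.03,0,0,-0.213,-0.0615,-0.0045,0.062,0,0,-0.213,-0.0615,-0.0045,0.062,0,0,-0.213,-0.0615,-0.0045,0.11,0,0,-0.213,-0.0615,-0.0045,0.15,0,0,-0.213])

```text
time: 16.55
eef_pos: [0.4363, -0.1309, 0.005]
tcp_rot: [0.855, 0.519, 0.001, 0.001]
contact_force: [-0.1, 0.5, -0.8]
opening: 0.753
finger_force: 0.0
```

carry_out(deltas=[0,0,0.014,0,0,0,0,0,0.014,0,0,0,0,0,0.014,0,0,0])

```text
time: 16.92
eef_pos: [0.4366, -0.1318, -0.0071]
tcp_rot: [0.854, 0.52, 0.001, 0.001]
contact_force: [-0.5, -0.4, -0.6]
opening: 0.754
finger_force: 0.0
```

Run:
```python
from h import *
print(ctrl.get_state()["eef_pos"])
p,d,K,C=cam("wrist"); q,_,_,_=cam("scene")
save(np.hstack([p,cv2.resize(q[170:266,120:248],(512,384))]),"chk3.png",.78)
```

```text
[ 0.43663804 -0.13177806 -0.00712791]
```

View pics/chk3.png

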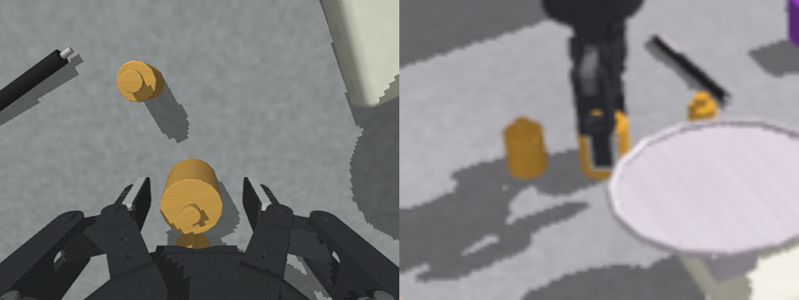

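carry_out(deltas=[-0.004,-0.004,0.005,0,0,0,-0.004,-0.004,0.005,0,0,0])

```text
time: 17.27
eef_pos: [0.4288, -0.1328, -0.014]
tcp_rot: [0.854, 0.519, -0.0, -0.0]
contact_force: [-0.1, -1.0, 0.6]
opening: 0.751
finger_force: 0.0
```

carry_out(deltas=[0,0,0,0,0,0,0,0,0,0,0,0,0,0,0,0,0,0,0,0,0,0,0,0], grip=25)

```text
time: 17.77
eef_pos: [0.4306, -0.1336, -0.0132]
tcp_rot: [0.854, 0.52, 0.001, 0.001]
contact_force: [2.3, -1.1, 3.0]
opening: 0.446
finger_force: 31.1
```

carry_out(deltas=[0,0,-0.06,0,0,0,0,0,-0.12,0,0,0,0,0,-0.15,0,0,0,0,0,-0.15,0,0,0])

```text
time: 18.27
eef_pos: [0.4299, -0.133, 0.1372]
tcp_rot: [0.854, 0.52, 0.001, 0.001]
contact_force: [-0.1, -0.8, -3.6]
opening: 0.446
finger_force: 32.6
```

```bash
python3 plan.py 645,-118,140,63 645,-118,76,63
```

```text
-> (645.0, -118.0, 140.0, 63.0) rows 4 total [0.1121, 0.1841, -0.0028] rotz -0.0064 grip None
    [0.028, 0.046, -0.0007, 0.0, 0.0, -0.0016, 0.0561, 0.0921, -0.0014, 0.0, 0.0, -0.0032, 0.0841, 0.1381, -0.0021, 0.0, 0.0, -0.0048, 0.1121, 0.1841, -0.0028, 0.0, 0.0, -0.0064]
-> (645.0, -118.0, 76.0, 63.0) rows 2 total [0.0, 0.0, 0.064] rotz -0.0 grip None
    [0.0, 0.0, 0.032, 0.0, 0.0, -0.0, 0.0, 0.0, 0.064, 0.0, 0.0, -0.0]
```

carry_out(deltas=[0.112,0.184,0,0,0,0,0.112,0.184,0,0,0,0,0.112,0.184,0,0,0,0,0.112,0.184,0,0,0,0,0.112,0.184,0.02,0,0,0])

```text
time: 18.9
eef_pos: [0.6449, -0.1174, 0.1128]
tcp_rot: [0.854, 0.52, -0.001, -0.001]
contact_force: [0.2, -0.6, -3.8]
opening: 0.446
finger_force: 32.7
```

carry_out(deltas=[0,0,0.03,0,0,0,0,0,0.04,0,0,0,0,0,0.04,0,0,0])

```text
time: 19.27
eef_pos: [0.6417, -0.1174, 0.0737]
tcp_rot: [0.854, 0.52, -0.002, -0.003]
contact_force: [-2.3, 0.8, -1.2]
opening: 0.439
finger_force: 33.1
```

carry_out(deltas=[0,0,0,0,0,0,0,0,0,0,0,0,0,0,0,0,0,0], grip=75)

```text
time: 19.65
eef_pos: [0.6453, -0.1184, 0.0776]
tcp_rot: [0.854, 0.52, 0.001, 0.001]
contact_force: [-0.3, 0.1, -0.0]
opening: 0.747
finger_force: 0.0
```

carry_out(deltas=[0,0,-0.05,0,0,0,0,0,-0.08,0,0,0,0,0,-0.08,0,0,0,0,0,-0.08,0,0,0,0,0,-0.08,0,0,0])

```text
time: 20.27
eef_pos: [0.6433, -0.1177, 0.154]
tcp_rot: [0.854, 0.52, -0.001, -0.001]
contact_force: [-0.6, -0.5, -0.1]
opening: 0.749
finger_force: 0.0
```

carry_out(deltas=[-0.07,-0.09,-0.02,0,0,0,-0.07,-0.09,-0.02,0,0,0,-0.07,-0.09,-0.02,0,0,0,-0.07,-0.09,-0.02,0,0,0,-0.07,-0.09,-0.02,0,0,0])

```text
time: 20.9
eef_pos: [0.5331, -0.1387, 0.1758]
tcp_rot: [0.854, 0.52, 0.0, -0.0]
contact_force: [-0.2, 0.6, 0.2]
opening: 0.753
finger_force: 0.0
```

```bash
cat > bal.py <<'E'
from h import *
print(ctrl.get_state()["time"],ctrl.get_state()["eef_pos"].round(3))
for n in ("scene","top"):
    p,d,K,C=cam(n); w=cloud(d,K,C)
    for nm,x,y in (("plate",.623,.112),("dish",.616,-.118)):
        q=w[(np.hypot(w[...,0]-x,w[...,1]-y)<.065)&(w[...,2]>.04)&(w[...,2]<.12)]
        h,e=np.histogram(q[:,2],np.arange(.04,.12,.002)); i=h.argmax(); z=q[:,2]; print(n,nm,len(q),"mode",np.median(z[abs(z-e[i]-.001)<.004]).round(4))
E
python3 bal.py; python3 plan.py 402.4,-188.6,90,63
```

```text
20.9 [ 0.533 -0.139  0.176]
scene plate 1739 mode 0.0494
scene dish 1557 mode 0.0898
top plate 2236 mode 0.0503
top dish 1415 mode 0.0902
-> (402.4, -188.6, 90.0, 63.0) rows 3 total [-0.1044, -0.0931, 0.0858] rotz -0.0059 grip None
    [-0.0348, -0.031, 0.0286, 0.0, 0.0, -0.002, -0.0696, -0.0621, 0.0572, 0.0, 0.0, -0.0039, -0.1044, -0.0931, 0.0858, 0.0, 0.0, -0.0059]
```

The plate is still on its stop with 400 g on the dish, so the boxes weigh at least 600 g. Next the 200 g weight.

carry_out(deltas=[-0.104,-0.093,0.05,0,0,0,-0.104,-0.093,0.05,0,0,0,-0.104,-0.093,0.086,0,0,0,-0.104,-0.093,0.086,0,0,0,-0.104,-0.093,0.086,0,0,0], grip=70)

```text
time: 21.62
eef_pos: [0.4036, -0.189, 0.0916]
tcp_rot: [0.854, 0.52, 0.001, 0.001]
contact_force: [1.3, 1.3, 0.7]
opening: 0.703
finger_force: 0.0
```

```bash
python3 w.py wrist 403,-190,25,30,40 403,-190,25,42,60;python3 plan.py 402.4,-188.6,-11,63
```

```text
21.625 [ 0.4036 -0.189   0.0916] [0.854 0.52  0.001 0.001] grip 0.703
403,-190,25,30,40 861 z [34.9 37.8 38.9] rect [ 402.3 -188.3] [30. 30.] 49.3 circ [ 402.4 -188.5] 15.4
403,-190,25,42,60 167 z [44.8 46.8 47.8] rect [ 402.4 -188.6] [11. 11.] 62.5 circ [ 402.3 -188.8] 6.0
-> (402.4, -188.6, -11.0, 63.0) rows 2 total [-0.0002, -0.0018, 0.1031] rotz -0.0057 grip None
    [-0.0001, -0.0009, 0.0516, 0.0, 0.0, -0.0029, -0.0002, -0.0018, 0.1031, 0.0, 0.0, -0.0057]
```

carry_out(deltas=[0,-0.002,0.06,0,0,0,0,-0.002,0.103,0,0,0,0,-0.002,0.103,0,0,0,0,-0.002,0.103,0,0,0])

```text
time: 22.18
eef_pos: [0.4025, -0.1887, -0.0106]
tcp_rot: [0.854, 0.52, 0.001, 0.002]
contact_force: [-0.2, -0.1, -0.7]
opening: 0.701
finger_force: 0.0
```

carry_out(deltas=[0,0,0,0,0,0,0,0,0,0,0,0,0,0,0,0,0,0,0,0,0,0,0,0], grip=15)

```text
time: 22.68
eef_pos: [0.402, -0.1887, -0.0106]
tcp_rot: [0.854, 0.52, 0.001, 0.002]
contact_force: [0.4, 0.5, 6.8]
opening: 0.34
finger_force: 29.5
```

carry_out(deltas=[0,0,-0.06,0,0,0,0,0,-0.12,0,0,0,0,0,-0.15,0,0,0,0.05,0.06,-0.15,0,0,0,0.09,0.1,-0.15,0,0,0])

```text
time: 23.3
eef_pos: [0.5227, -0.1566, 0.1391]
tcp_rot: [0.855, 0.519, 0.001, 0.002]
contact_force: [-0.2, -1.0, -0.6]
opening: 0.339
finger_force: 30.8
```

```bash
python3 plan.py 590,-140,140,63 590,-140,80,63; python3 bal.py
```

```text
-> (590.0, -140.0, 140.0, 63.0) rows 2 total [0.0457, 0.0521, -0.0009] rotz -0.0083 grip None
    [0.0229, 0.026, -0.0004, 0.0, 0.0, -0.0042, 0.0457, 0.0521, -0.0009, 0.0, 0.0, -0.0083]
-> (590.0, -140.0, 80.0, 63.0) rows 2 total [0.0, 0.0, 0.06] rotz -0.0 grip None
    [0.0, 0.0, 0.03, 0.0, 0.0, -0.0, 0.0, 0.0, 0.06, 0.0, 0.0, -0.0]
23.3 [ 0.523 -0.157  0.139]
scene plate 1736 mode 0.0495
scene dish 1561 mode 0.0898
top plate 2237 mode 0.0504
top dish 1836 mode 0.0904
```

carry_out(deltas=[0.046,0.052,0,0,0,0,0.046,0.052,0,0,0,0,0.046,0.052,0.04,0,0,0,0.046,0.052,0.061,0,0,0,0.046,0.052,0.061,0,0,0])

```text
time: 24.02
eef_pos: [0.5862, -0.1389, 0.0742]
tcp_rot: [0.854, 0.519, -0.001, -0.002]
contact_force: [0.1, 0.1, -2.0]
opening: 0.341
finger_force: 31.3
```

carry_out(deltas=[0,0,0,0,0,0,0,0,0,0,0,0,0,0,0,0,0,0], grip=60)

```text
time: 24.4
eef_pos: [0.5893, -0.1397, 0.0776]
tcp_rot: [0.854, 0.52, 0.001, 0.001]
contact_force: [0.4, -0.1, 0.1]
opening: 0.602
finger_force: 0.0
```

carry_out(deltas=[0,0,-0.05,0,0,0,0,0,-0.08,0,0,0,0,0,-0.08,0,0,0,0,0,-0.08,0,0,0,0,0,-0.08,0,0,0])

```text
time: 25.02
eef_pos: [0.5873, -0.1389, 0.1541]
tcp_rot: [0.854, 0.52, -0.001, -0.001]
contact_force: [0.2, 0.3, -0.5]
opening: 0.6
finger_force: 0.0
```

```bash
python3 bal.py; python3 plan.py 480,-52,120,63 439,-52,120,63
```

```text
25.025 [ 0.587 -0.139  0.154]
scene plate 1766 mode 0.0677
scene dish 1906 mode 0.0716
top plate 2301 mode 0.0687
top dish 927 mode 0.0717
-> (480.0, -52.0, 120.0, 63.0) rows 3 total [0.0278, -0.1355, 0.0344] rotz -0.0065 grip None
    [0.0093, -0.0452, 0.0115, 0.0, 0.0, -0.0022, 0.0185, -0.0903, 0.023, 0.0, 0.0, -0.0044, 0.0278, -0.1355, 0.0344, 0.0, 0.0, -0.0065]
-> (439.0, -52.0, 120.0, 63.0) rows 1 total [-0.0186, -0.0365, 0.0] rotz -0.0 grip None
    [-0.0186, -0.0365, 0.0, 0.0, 0.0, -0.0]
```

Nearly level with 600 g. I move clear, wait more than 2 s and check again.

carry_out(deltas=[0.02,-0.11,-0.03,0,0,0,0.02,-0.11,-0.03,0,0,0,0.02,-0.11,-0.03,0,0,0,0.02,-0.11,-0.03,0,0,0,0.02,-0.11,-0.03,0,0,0])

```text
time: 25.75
eef_pos: [0.5005, -0.0716, 0.1857]
tcp_rot: [0.855, 0.519, -0.0, -0.0]
contact_force: [-0.8, 0.4, -0.5]
opening: 0.595
finger_force: 0.0
```

carry_out(deltas=[0,0,0,0,0,0,0,0,0,0,0,0,0,0,0,0,0,0,0,0,0,0,0,0,0,0,0,0,0,0])

```text
time: 26.38
eef_pos: [0.5, -0.071, 0.1862]
tcp_rot: [0.854, 0.52, 0.0, 0.0]
contact_force: [-0.4, -0.5, 0.9]
opening: 0.601
finger_force: 0.0
```

carry_out(deltas=[0,0,0,0,0,0,0,0,0,0,0,0,0,0,0,0,0,0,0,0,0,0,0,0,0,0,0,0,0,0])

```text
time: 27.0
eef_pos: [0.4999, -0.071, 0.1861]
tcp_rot: [0.854, 0.52, 0.0, 0.0]
contact_force: [0.2, 0.6, 0.8]
opening: 0.596
finger_force: 0.0
```

carry_out(deltas=[0,0,0,0,0,0,0,0,0,0,0,0,0,0,0,0,0,0,0,0,0,0,0,0,0,0,0,0,0,0])

```text
time: 27.62
eef_pos: [0.4999, -0.071, 0.1861]
tcp_rot: [0.854, 0.52, -0.0, -0.0]
contact_force: [-0.4, 0.5, -0.7]
opening: 0.6
finger_force: 0.0
```

carry_out(deltas=[0,0,0,0,0,0,0,0,0,0,0,0,0,0,0,0,0,0,0,0,0,0,0,0,0,0,0,0,0,0])

```text
time: 28.25
eef_pos: [0.4999, -0.071, 0.1861]
tcp_rot: [0.854, 0.52, -0.0, -0.0]
contact_force: [0.7, -0.4, 0.1]
opening: 0.598
finger_force: 0.0
```

carry_out(deltas=[0,0,0,0,0,0,0,0,0,0,0,0,0,0,0,0,0,0,0,0,0,0,0,0,0,0,0,0,0,0])

```text
time: 28.88
eef_pos: [0.4999, -0.071, 0.1861]
tcp_rot: [0.854, 0.52, 0.0, 0.0]
contact_force: [0.2, -0.9, -0.1]
opening: 0.6
finger_force: 0.0
```

```bash
python3 bal.py
python3 - <<'E'
from h import *
p,d,K,C=cam("scene"); save(p,"s_lev.png",1.5)
E
```

```text
28.875 [ 0.5   -0.071  0.186]
scene plate 1764 mode 0.0692
scene dish 1927 mode 0.07
top plate 2299 mode 0.0702
top dish 1693 mode 0.0705
```

View pics/s_lev.png

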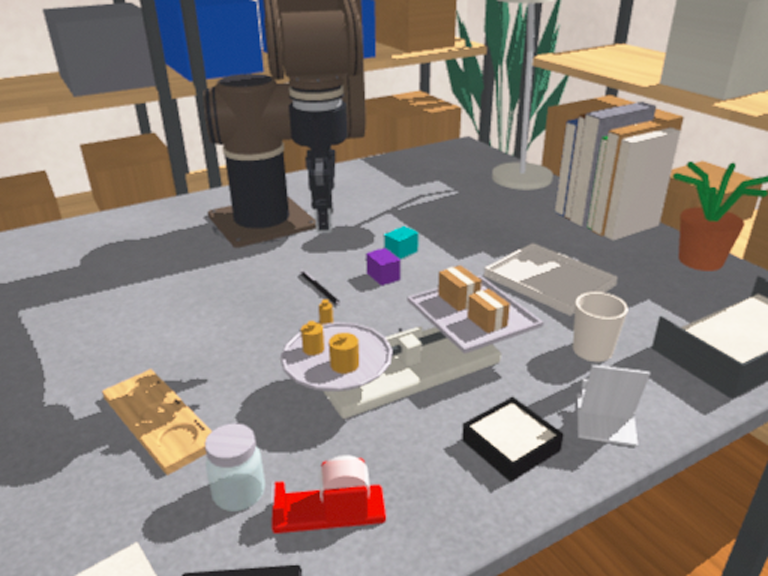

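Level: both pans read 70 mm within about 0.5 mm after more than 3 s untouched, with 400 g and 200 g on the dish. Now clear up. The 100 g weight, still on the desk at (325,312) in the 1.5x picture, goes first.

carry_out(deltas=[-0.011,-0.063,0.096,0,0,0.89,-0.011,-0.063,0.096,0,0,0.89,-0.011,-0.063,0.096,0,0,0.89,-0.011,-0.063,0.096,0,0,0.89,-0.011,-0.063,0.096,0,0,0.89])

```text
time: 29.65
eef_pos: [0.4389, -0.0517, 0.0901]
tcp_rot: [0.995, 0.099, 0.0, 0.0]
contact_force: [-0.6, -0.1, -0.5]
opening: 0.602
finger_force: 0.0
```

carry_out(deltas=[0,0,0,0,0,0])

```text
time: 29.78
eef_pos: [0.439, -0.0518, 0.0902]
tcp_rot: [0.995, 0.102, 0.0, 0.0]
contact_force: [0.3, -0.2, 0.1]
opening: 0.6
finger_force: 0.0
```

```bash
python3 w.py wrist 440,-54,25,28,37 440,-54,25,40,60;python3 plan.py 439,-52,-10,11.5
```

```text
29.775 [ 0.439  -0.0518  0.0902] [0.995 0.102 0.    0.   ] grip 0.6
440,-54,25,28,37 396 z [30.7 35.7 36.7] rect [439.2 -51.6] [22. 22.] 83.3 circ [439.1 -51.7] 11.4
440,-54,25,40,60 163 z [43.4 44.8 46. ] rect [439.5 -51.8] [11. 11.] 11.2 circ [439.1 -51.5] 6.0
-> (439.0, -52.0, -10.0, 11.5) rows 2 total [-0.0001, 0.0002, 0.1002] rotz 0.0048 grip None
    [-0.0, 0.0001, 0.0501, 0.0, 0.0, 0.0024, -0.0001, 0.0002, 0.1002, 0.0, 0.0, 0.0048]
```

carry_out(deltas=[0,0,0.06,0,0,0,0,0,0.1,0,0,0,0,0,0.1,0,0,0,0,0,0.1,0,0,0])

```text
time: 30.32
eef_pos: [0.4402, -0.0522, -0.0085]
tcp_rot: [0.995, 0.102, 0.001, 0.0]
contact_force: [-0.2, 0.6, 0.6]
opening: 0.599
finger_force: 0.0
```

carry_out(deltas=[0,0,0,0,0,0,0,0,0,0,0,0,0,0,0,0,0,0,0,0,0,0,0,0,0,0,0,0,0,0], grip=10)

```text
time: 30.95
eef_pos: [0.4406, -0.0523, -0.0079]
tcp_rot: [0.995, 0.101, 0.002, 0.001]
contact_force: [-0.3, -0.7, 6.3]
opening: 0.242
finger_force: 29.2
```

carry_out(deltas=[0,0,-0.06,0,0,0,0,0,-0.12,0,0,0,0,0,-0.15,0,0,0,0.005,0.05,-0.15,0,0,0,0.008,0.1,-0.15,0,0,0])

```text
time: 31.58
eef_pos: [0.4677, -0.149, 0.1415]
tcp_rot: [0.995, 0.102, 0.001, 0.001]
contact_force: [1.2, -0.7, -0.4]
opening: 0.245
finger_force: 29.8
```

carry_out(deltas=[0.013,0.2,0,0,0,0,0.013,0.2,0,0,0,0,0.013,0.2,0,0,0,0,0.013,0.2,0,0,0,0,0.013,0.2,0,0,0,0])

```text
time: 32.2
eef_pos: [0.5196, -0.3415, 0.1398]
tcp_rot: [0.995, 0.101, -0.0, -0.001]
contact_force: [-0.4, 0.7, -1.1]
opening: 0.243
finger_force: 29.9
```

```bash
python3 w.py wrist 540,-358,130,11.5,30
python3 - <<'E'
from h import *
f=np.load("last.npz"); p,K,C=f["p"],f["K"],f["C"]
# rectified top-down map at rack-top height .014(+.002 wrist bias): 0.5mm/px
xs=np.arange(.66,.42,-.0005); ys=np.arange(-.24,-.48,-.0005)
X,Y=np.meshgrid(xs,ys,indexing="ij"); c=np.linalg.inv(C)@np.stack([X.ravel(),Y.ravel(),np.full(X.size,.015),np.ones(X.size)])
uv=(K@c[:3]); uv=(uv[:2]/uv[2]).reshape(2,*X.shape).astype(np.float32)
save(cv2.remap(p,uv[0],uv[1],cv2.INTER_LINEAR),"rack.png")
E
```

```text
32.2 [ 0.5196 -0.3415  0.1398] [ 0.995  0.101 -0.    -0.001] grip 0.243
540,-358,130,11.5,30 8489 z [14.5 15.9 17.1] rect [ 540.9 -356.6] [200.  75.] 11.9 circ [ 540.8 -356.6] 106.7
```

View pics/rack.png

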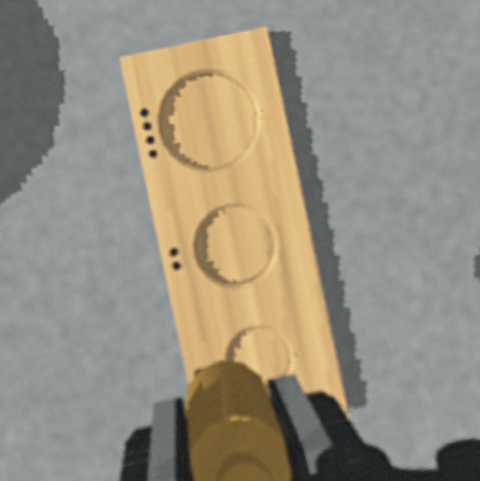

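Rectified at 0.5 mm per pixel, the recess centres are: 400 at (211,119), which is (600.5,-345); 200 at (235,244), which is (538,-357.5); and 100 at (261,358), which is (481.5,-370). They lie on the rack's axis with a 61 mm pitch, beside 4, 2 and 1 dots.

```bash
python3 plan.py 483,-370,60,11.8
```

```text
-> (483.0, -370.0, 60.0, 11.8) rows 2 total [-0.0417, 0.0216, 0.0797] rotz -0.0029 grip None
    [-0.0209, 0.0108, 0.0399, 0.0, 0.0, -0.0015, -0.0417, 0.0216, 0.0797, 0.0, 0.0, -0.0029]
```

carry_out(deltas=[-0.0415,0.0215,0.04,0,0,-0.003,-0.0415,0.0215,0.08,0,0,-0.003,-0.0415,0.0215,0.08,0,0,-0.003,-0.0415,0.0215,0.08,0,0,-0.003])

```text
time: 32.75
eef_pos: [0.4847, -0.3702, 0.0619]
tcp_rot: [0.995, 0.104, 0.001, 0.001]
contact_force: [0.3, 0.4, -0.4]
opening: 0.238
finger_force: 29.9
```

```bash
python3 plan.py 483,-370,10,11.8 483,-370,-1,11.8
```

```text
-> (483.0, -370.0, 10.0, 11.8) rows 1 total [-0.0016, -0.0005, 0.0519] rotz 0.0017 grip None
    [-0.0016, -0.0005, 0.0519, 0.0, 0.0, 0.0017]
-> (483.0, -370.0, -1.0, 11.8) rows 1 total [0.0, 0.0, 0.011] rotz -0.0 grip None
    [0.0, 0.0, 0.011, 0.0, 0.0, -0.0]
```

carry_out(deltas=[-0.001,0,0.03,0,0,0,-0.001,0,0.05,0,0,0,-0.001,0,0.058,0,0,0,-0.001,0,0.063,0,0,0,-0.001,0,0.063,0,0,0])

```text
time: 33.38
eef_pos: [0.4834, -0.3713, -0.0008]
tcp_rot: [0.995, 0.103, 0.0, 0.0]
contact_force: [-1.4, 2.5, 5.2]
opening: 0.242
finger_force: 30.3
```

carry_out(deltas=[0,0,0,0,0,0,0,0,0,0,0,0,0,0,0,0,0,0], grip=50)

```text
time: 33.75
eef_pos: [0.4828, -0.3712, -0.0027]
tcp_rot: [0.995, 0.103, 0.0, 0.0]
contact_force: [1.0, -0.5, 1.0]
opening: 0.502
finger_force: 0.0
```

carry_out(deltas=[0,0,-0.05,0,0,0,0,0,-0.1,0,0,0,0,0,-0.14,0,0,0,0,0,-0.14,0,0,0])

```text
time: 34.25
eef_pos: [0.4848, -0.3733, 0.1422]
tcp_rot: [0.995, 0.103, 0.003, 0.004]
contact_force: [0.1, -0.2, -0.2]
opening: 0.5
finger_force: 0.0
```

```bash
python3 w.py wrist 482,-370,25,34,45 482,-370,25,45,70; python3 plan.py 585,-220,150,30 590,-140,150,63
```

```text
34.25 [ 0.4848 -0.3733  0.1422] [0.995 0.103 0.003 0.004] grip 0.5
482,-370,25,34,45 292 z [37.4 42.6 43.9] rect [ 481.9 -370.8] [23. 21.] 14.5 circ [ 481.7 -370.9] 11.6
482,-370,25,45,70 117 z [50.5 51.8 52.8] rect [ 481.8 -370.8] [12. 11.] 10.7 circ [ 482.2 -371. ] 6.3
-> (585.0, -220.0, 150.0, 30.0) rows 4 total [0.1304, -0.1279, -0.0108] rotz -0.3176 grip None
    [0.0326, -0.032, -0.0027, 0.0, 0.0, -0.0794, 0.0652, -0.064, -0.0054, 0.0, 0.0, -0.1588, 0.0978, -0.096, -0.0081, 0.0, 0.0, -0.2382, 0.1304, -0.1279, -0.0108, 0.0, 0.0, -0.3176]
-> (590.0, -140.0, 150.0, 63.0) rows 4 total [0.0443, -0.0668, 0.0] rotz -0.576 grip None
    [0.0111, -0.0167, 0.0, 0.0, 0.0, -0.144, 0.0222, -0.0334, 0.0, 0.0, 0.0, -0.288, 0.0332, -0.0501, 0.0, 0.0, 0.0, -0.432, 0.0443, -0.0668, 0.0, 0.0, 0.0, -0.576]
```

The 100 g weight is seated: its top is at 41 mm and it is centred in the recess. Next the 200 g weight from the dish, keeping the same yaw.

carry_out(deltas=[0.15,-0.208,-0.005,0,0,0,0.15,-0.208,-0.005,0,0,0,0.15,-0.208,-0.005,0,0,0,0.15,-0.208,-0.005,0,0,0,0.15,-0.208,-0.005,0,0,0], grip=65)

```text
time: 34.92
eef_pos: [0.5867, -0.1326, 0.1397]
tcp_rot: [0.994, 0.105, -0.002, -0.001]
contact_force: [-0.2, 0.1, -0.8]
opening: 0.649
finger_force: 0.0
```

carry_out(deltas=[0,0,0,0,0,0])

```text
time: 35.05
eef_pos: [0.5861, -0.1361, 0.1403]
tcp_rot: [0.995, 0.103, -0.001, -0.001]
contact_force: [0.4, -0.3, -0.3]
opening: 0.649
finger_force: 0.0
```

```bash
python3 w.py wrist 589,-139,25,100,112 589,-139,25,113,130 645,-118,25,114,130; python3 plan.py 589,-139,60,11.8
```

```text
35.05 [ 0.5861 -0.1361  0.1403] [ 0.995  0.103 -0.001 -0.001] grip 0.649
589,-139,25,100,112 1033 z [104.9 108.1 109.1] rect [ 587.8 -139. ] [30. 30.] 4.0 circ [ 587.5 -139. ] 15.4
589,-139,25,113,130 202 z [115.4 117.2 118.1] rect [ 587.6 -138.8] [11. 11.] 11.6 circ [ 587.5 -139. ] 5.9
645,-118,25,114,130 253 z [119.6 121.  122.3] rect [ 643.5 -114.3] [18. 36.] 67.1 circ [ 641.1 -120. ] 18.4
-> (589.0, -139.0, 60.0, 11.8) rows 2 total [0.0025, 0.0025, 0.0806] rotz -0.0001 grip None
    [0.0013, 0.0012, 0.0403, 0.0, 0.0, -0.0001, 0.0025, 0.0025, 0.0806, 0.0, 0.0, -0.0001]
```

carry_out(deltas=[0.001,0.002,0.05,0,0,0,0.001,0.002,0.081,0,0,0,0.001,0.002,0.081,0,0,0,0.001,0.002,0.081,0,0,0])

```text
time: 35.6
eef_pos: [0.5888, -0.1399, 0.0623]
tcp_rot: [0.995, 0.102, 0.001, 0.0]
contact_force: [-0.1, -0.1, 1.1]
opening: 0.651
finger_force: 0.0
```

carry_out(deltas=[0,0,0,0,0,0,0,0,0,0,0,0,0,0,0,0,0,0,0,0,0,0,0,0], grip=15)

```text
time: 36.1
eef_pos: [0.589, -0.1387, 0.0618]
tcp_rot: [0.995, 0.103, 0.001, 0.0]
contact_force: [0.9, -0.1, -0.4]
opening: 0.335
finger_force: 30.5
```

carry_out(deltas=[0,0,-0.04,0,0,0,0,0,-0.08,0,0,0,0,0,-0.09,0,0,0,0,0,-0.09,0,0,0])

```text
time: 36.6
eef_pos: [0.588, -0.1382, 0.1505]
tcp_rot: [0.995, 0.103, -0.0, -0.0]
contact_force: [0.1, -0.4, -2.2]
opening: 0.336
finger_force: 30.3
```

```bash
python3 plan.py 539,-357.3,145,11.8 539,-357.3,-3,11.8; python3 bal.py
```

```text
-> (539.0, -357.3, 145.0, 11.8) rows 5 total [-0.0928, 0.2044, 0.0055] rotz 0.0001 grip None
    [-0.0186, 0.0409, 0.0011, 0.0, 0.0, 0.0, -0.0371, 0.0818, 0.0022, 0.0, 0.0, 0.0001, -0.0557, 0.1227, 0.0033, 0.0, 0.0, 0.0001, -0.0742, 0.1636, 0.0044, 0.0, 0.0, 0.0001, -0.0928, 0.2044, 0.0055, 0.0, 0.0, 0.0001]
-> (539.0, -357.3, -3.0, 11.8) rows 3 total [0.0, 0.0, 0.148] rotz -0.0 grip None
    [0.0, 0.0, 0.0493, 0.0, 0.0, -0.0, 0.0, 0.0, 0.0987, 0.0, 0.0, -0.0, 0.0, 0.0, 0.148, 0.0, 0.0, -0.0]
36.6 [ 0.588 -0.138  0.151]
scene plate 1727 mode 0.0547
scene dish 1610 mode 0.0847
top plate 2248 mode 0.0545
top dish 785 mode 0.0862
```

carry_out(deltas=[-0.092,0.204,0.005,0,0,0,-0.092,0.204,0.005,0,0,0,-0.092,0.204,0.005,0,0,0,-0.092,0.204,0.005,0,0,0,-0.092,0.204,0.005,0,0,0])

```text
time: 37.33
eef_pos: [0.538, -0.3588, 0.1432]
tcp_rot: [0.995, 0.101, -0.002, -0.002]
contact_force: [0.4, 1.0, -2.2]
opening: 0.337
finger_force: 30.5
```

carry_out(deltas=[0,0,0.05,0,0,0,0,0,0.085,0,0,0,0,0,0.085,0,0,0,0,0,0.085,0,0,0])

```text
time: 37.83
eef_pos: [0.5408, -0.3566, 0.0619]
tcp_rot: [0.995, 0.103, 0.0, 0.0]
contact_force: [-0.4, -0.3, -1.7]
opening: 0.338
finger_force: 30.4
```

```bash
python3 plan.py 540,-357.2,-1,11.8
```

```text
-> (540.0, -357.2, -1.0, 11.8) rows 2 total [-0.0009, 0.0004, 0.0629] rotz 0.0009 grip None
    [-0.0004, 0.0002, 0.0315, 0.0, 0.0, 0.0005, -0.0009, 0.0004, 0.0629, 0.0, 0.0, 0.0009]
```

carry_out(deltas=[-0.001,0,0.03,0,0,0,-0.001,0,0.05,0,0,0,-0.001,0,0.058,0,0,0,-0.001,0,0.063,0,0,0,-0.001,0,0.063,0,0,0])

```text
time: 38.45
eef_pos: [0.5398, -0.3577, 0.0002]
tcp_rot: [0.995, 0.103, 0.0, 0.0]
contact_force: [-2.1, 1.8, 3.9]
opening: 0.338
finger_force: 30.8
```

carry_out(deltas=[0,0,0,0,0,0,0,0,0,0,0,0,0,0,0,0,0,0], grip=60)

```text
time: 38.83
eef_pos: [0.5393, -0.3574, -0.0017]
tcp_rot: [0.995, 0.103, 0.0, 0.0]
contact_force: [-0.4, -0.1, 1.5]
opening: 0.599
finger_force: 0.0
```

carry_out(deltas=[0,0,-0.05,0,0,0,0,0,-0.1,0,0,0,0,0,-0.16,0,0,0,0,0,-0.16,0,0,0])

```text
time: 39.33
eef_pos: [0.5423, -0.3601, 0.1661]
tcp_rot: [0.995, 0.103, 0.005, 0.005]
contact_force: [-0.4, 0.3, 0.1]
opening: 0.599
finger_force: 0.0
```

```bash
python3 w.py wrist 539,-357,25,36,48 482,-370,25,34,45; python3 plan.py 644,-118,165,11.8;python3 bal.py
```

```text
39.325 [ 0.5423 -0.3601  0.1661] [0.995 0.103 0.005 0.005] grip 0.599
539,-357,25,36,48 536 z [42.5 44.8 46. ] rect [ 537.7 -357.2] [30. 29.] 11.7 circ [ 537.4 -357.1] 15.6
482,-370,25,34,45 239 z [36.2 42.6 44. ] rect [ 482.3 -371. ] [23. 22.] 50.7 circ [ 482.1 -370.6] 11.7
-> (644.0, -118.0, 165.0, 11.8) rows 5 total [0.1504, -0.2144, -0.0029] rotz 0.0001 grip None
    [0.0301, -0.0429, -0.0006, 0.0, 0.0, 0.0, 0.0601, -0.0858, -0.0011, 0.0, 0.0, 0.0, 0.0902, -0.1287, -0.0017, 0.0, 0.0, 0.0, 0.1203, -0.1716, -0.0023, 0.0, 0.0, 0.0, 0.1504, -0.2144, -0.0029, 0.0, 0.0, 0.0001]
39.375 [ 0.541 -0.359  0.162]
scene plate 1724 mode 0.0494
scene dish 1556 mode 0.0898
top plate 2235 mode 0.0503
top dish 2136 mode 0.0903
```

carry_out(deltas=[0.151,-0.214,-0.005,0,0,0,0.151,-0.214,-0.005,0,0,0,0.151,-0.214,-0.005,0,0,0,0.151,-0.214,-0.005,0,0,0,0.151,-0.214,-0.005,0,0,0], grip=75)

```text
time: 40.1
eef_pos: [0.6427, -0.1127, 0.1602]
tcp_rot: [0.994, 0.105, -0.002, -0.001]
contact_force: [0.2, -0.6, -0.3]
opening: 0.749
finger_force: 0.0
```

carry_out(deltas=[0,0,0,0,0,0])

```text
time: 40.22
eef_pos: [0.6422, -0.1161, 0.1609]
tcp_rot: [0.995, 0.104, -0.002, -0.001]
contact_force: [0.2, 0.1, -0.4]
opening: 0.751
finger_force: 0.0
```

```bash
python3 w.py wrist 644,-118,32,125,136 644,-118,25,137,150; python3 plan.py 644,-118,77,11.8
```

```text
40.225 [ 0.6422 -0.1161  0.1609] [ 0.995  0.104 -0.002 -0.001] grip 0.751
644,-118,32,125,136 1858 z [130.4 131.9 132.9] rect [ 641.9 -116.9] [39. 39.] 13.1 circ [ 641.8 -117.2] 20.0
644,-118,25,137,150 206 z [139.4 140.9 141.9] rect [ 642.2 -117.1] [11. 11.] 73.1 circ [ 642.  -117.3] 6.0
-> (644.0, -118.0, 77.0, 11.8) rows 2 total [0.0017, 0.0011, 0.0843] rotz 0.0001 grip None
    [0.0008, 0.0006, 0.0422, 0.0, 0.0, 0.0, 0.0017, 0.0011, 0.0843, 0.0, 0.0, 0.0001]
```

carry_out(deltas=[-0.001,0,0.05,0,0,0,-0.001,0,0.083,0,0,0,-0.001,0,0.083,0,0,0,-0.001,0,0.083,0,0,0])

```text
time: 40.78
eef_pos: [0.6426, -0.1186, 0.0814]
tcp_rot: [0.995, 0.102, 0.001, 0.0]
contact_force: [-0.3, -0.0, 0.4]
opening: 0.752
finger_force: 0.0
```

carry_out(deltas=[0,0,0,0,0,0,0,0,0,0,0,0,0,0,0,0,0,0,0,0,0,0,0,0], grip=25)

```text
time: 41.28
eef_pos: [0.6433, -0.1176, 0.0812]
tcp_rot: [0.995, 0.103, 0.001, 0.001]
contact_force: [2.3, -1.3, 1.0]
opening: 0.443
finger_force: 33.1
```

carry_out(deltas=[0,0,-0.04,0,0,0,0,0,-0.08,0,0,0,0,0,-0.08,0,0,0,0,0,-0.08,0,0,0])

```text
time: 41.78
eef_pos: [0.6403, -0.1162, 0.1571]
tcp_rot: [0.995, 0.103, -0.002, -0.001]
contact_force: [-0.0, -0.5, -5.4]
opening: 0.445
finger_force: 32.8
```

```bash
python3 plan.py 602,-344.8,150,11.8
```

```text
-> (602.0, -344.8, 150.0, 11.8) rows 5 total [-0.0843, 0.2159, 0.0071] rotz 0.0002 grip None
    [-0.0169, 0.0432, 0.0014, 0.0, 0.0, 0.0, -0.0337, 0.0864, 0.0028, 0.0, 0.0, 0.0001, -0.0506, 0.1295, 0.0042, 0.0, 0.0, 0.0001, -0.0674, 0.1727, 0.0057, 0.0, 0.0, 0.0002, -0.0843, 0.2159, 0.0071, 0.0, 0.0, 0.0002]
```

carry_out(deltas=[-0.085,0.216,0.005,0,0,0,-0.085,0.216,0.005,0,0,0,-0.085,0.216,0.005,0,0,0,-0.085,0.216,0.005,0,0,0,-0.085,0.216,0.005,0,0,0])

```text
time: 42.4
eef_pos: [0.6002, -0.3483, 0.1506]
tcp_rot: [0.995, 0.1, -0.003, -0.002]
contact_force: [-0.3, 0.2, -5.2]
opening: 0.442
finger_force: 32.7
```

carry_out(deltas=[0,0,0.05,0,0,0,0,0,0.09,0,0,0,0,0,0.09,0,0,0,0,0,0.09,0,0,0])

```text
time: 42.9
eef_pos: [0.6036, -0.3453, 0.0655]
tcp_rot: [0.995, 0.103, 0.0, -0.0]
contact_force: [0.3, -0.1, -2.8]
opening: 0.445
finger_force: 32.6
```

```bash
python3 plan.py 602,-345.2,-2,11.8
```

```text
-> (602.0, -345.2, -2.0, 11.8) rows 2 total [-0.0016, -0.0004, 0.0675] rotz 0.0008 grip None
    [-0.0008, -0.0002, 0.0337, 0.0, 0.0, 0.0004, -0.0016, -0.0004, 0.0675, 0.0, 0.0, 0.0008]
```

carry_out(deltas=[-0.001,0,0.03,0,0,0,-0.001,0,0.055,0,0,0,-0.001,0,0.062,0,0,0,-0.001,0,0.067,0,0,0,-0.001,0,0.067,0,0,0])

```text
time: 43.52
eef_pos: [0.6033, -0.3469, 0.0001]
tcp_rot: [0.995, 0.103, 0.001, 0.001]
contact_force: [-0.1, -0.2, -3.6]
opening: 0.446
finger_force: 32.8
```

carry_out(deltas=[0,0,0,0,0,0,0,0,0,0,0,0,0,0,0,0,0,0], grip=68)

```text
time: 43.9
eef_pos: [0.6027, -0.3466, -0.0007]
tcp_rot: [0.995, 0.103, 0.001, 0.001]
contact_force: [0.5, 0.9, -0.3]
opening: 0.678
finger_force: 0.0
```

carry_out(deltas=[0,0,-0.05,0,0,0,0,0,-0.1,0,0,0,0,0,-0.16,0,0,0,0,0,-0.17,0,0,0])

```text
time: 44.4
eef_pos: [0.605, -0.3482, 0.176]
tcp_rot: [0.995, 0.103, 0.004, 0.004]
contact_force: [-0.5, -0.5, -0.2]
opening: 0.676
finger_force: 0.0
```

```bash
python3 w.py wrist 601,-345,30,40,52 539,-357,25,36,48 ; python3 plan.py 657,113.5,165,0;python3 bal.py
```

```text
44.4 [ 0.605  -0.3482  0.176 ] [0.995 0.103 0.004 0.004] grip 0.676
601,-345,30,40,52 908 z [47.4 48.9 50. ] rect [ 601.8 -346.1] [39. 39.] 59.1 circ [ 601.6 -346.2] 19.9
539,-357,25,36,48 450 z [39.5 44.8 45.9] rect [ 537.7 -357.3] [31. 29.] 13.1 circ [ 537.8 -357.5] 15.6
-> (657.0, 113.5, 165.0, 0.0) rows 9 total [0.146, -0.4406, 0.0093] rotz 0.2061 grip None
    [0.0162, -0.049, 0.001, 0.0, 0.0, 0.0229, 0.0324, -0.0979, 0.0021, 0.0, 0.0, 0.0458, 0.0487, -0.1469, 0.0031, 0.0, 0.0, 0.0687, 0.0649, -0.1958, 0.0041, 0.0, 0.0, 0.0916, 0.0811, -0.2448, 0.0052, 0.0, 0.0, 0.1145]
    [0.0105, -0.0505, 0.001, 0.0, 0.0, 0.0229, 0.021, -0.101, 0.0021, 0.0, 0.0, 0.0458, 0.0316, -0.1515, 0.0031, 0.0, 0.0, 0.0687, 0.0421, -0.202, 0.0041, 0.0, 0.0, 0.0916]
44.45 [ 0.604 -0.348  0.174]
scene plate 1736 mode 0.0493
scene dish 1812 mode 0.0898
top plate 2234 mode 0.0504
top dish 2383 mode 0.0904
```

All weights are seated. Next, box B from the plate.

carry_out(deltas=[0.081,-0.245,0,0,0,0.206,0.081,-0.245,0,0,0,0.206,0.081,-0.245,0,0,0,0.206,0.081,-0.245,0,0,0,0.206,0.081,-0.245,0,0,0,0.206], grip=75)

```text
time: 45.18
eef_pos: [0.6297, -0.0852, 0.1647]
tcp_rot: [1.0, 0.003, -0.003, -0.001]
contact_force: [0.1, -0.4, 0.4]
opening: 0.749
finger_force: 0.0
```

```bash
python3 plan.py 657,113.5,150,0
```

```text
-> (657.0, 113.5, 150.0, 0.0) rows 4 total [0.0283, -0.1985, 0.0147] rotz 0.005 grip None
    [0.0071, -0.0496, 0.0037, 0.0, 0.0, 0.0013, 0.0142, -0.0993, 0.0073, 0.0, 0.0, 0.0025, 0.0213, -0.1489, 0.011, 0.0, 0.0, 0.0038, 0.0283, -0.1985, 0.0147, 0.0, 0.0, 0.005]
```

carry_out(deltas=[0.027,-0.2,0.018,0,0,0,0.027,-0.2,0.018,0,0,0,0.027,-0.2,0.018,0,0,0,0.027,-0.2,0.018,0,0,0,0.027,-0.2,0.018,0,0,0])

```text
time: 45.8
eef_pos: [0.6575, 0.1102, 0.148]
tcp_rot: [1.0, 0.001, -0.002, 0.0]
contact_force: [-0.0, -0.7, 0.5]
opening: 0.751
finger_force: 0.0
```

```bash
python3 w.py wrist 585,114,38,80,130 658,114,36,80,130; python3 plan.py 657,114.4,46,0
```

```text
45.8 [0.6575 0.1102 0.148 ] [ 1.     0.001 -0.002  0.   ] grip 0.751
585,114,38,80,130 2809 z [86.3 95.9 97. ] rect [584.5 114.4] [42. 57.] 89.7 circ [585.  114.3] 34.1
658,114,36,80,130 2607 z [90.3 91.9 93. ] rect [657.2 114.4] [38. 51.] 89.9 circ [657.4 114.5] 30.7
-> (657.0, 114.4, 46.0, 0.0) rows 2 total [-0.0008, -0.0053, 0.1026] rotz -0.0003 grip None
    [-0.0004, -0.0026, 0.0513, 0.0, 0.0, -0.0002, -0.0008, -0.0053, 0.1026, 0.0, 0.0, -0.0003]
```

carry_out(deltas=[0,-0.004,0.05,0,0,0,0,-0.004,0.09,0,0,0,0,-0.004,0.102,0,0,0,0,-0.004,0.102,0,0,0])

```text
time: 46.35
eef_pos: [0.6582, 0.1128, 0.0478]
tcp_rot: [1.0, -0.001, -0.001, 0.0]
contact_force: [-0.9, -0.1, 0.3]
opening: 0.748
finger_force: 0.0
```

carry_out(deltas=[0,0,0,0,0,0,0,0,0,0,0,0,0,0,0,0,0,0,0,0,0,0,0,0], grip=25)

```text
time: 46.85
eef_pos: [0.6603, 0.1138, 0.051]
tcp_rot: [1.0, 0.0, 0.002, 0.0]
contact_force: [-0.3, -2.9, 6.4]
opening: 0.441
finger_force: 31.4
```

carry_out(deltas=[0,0,-0.05,0,0,0,0,0,-0.1,0,0,0,0,0,-0.1,0,0,0])

```text
time: 47.22
eef_pos: [0.6614, 0.1149, 0.1539]
tcp_rot: [1.0, 0.0, 0.005, -0.0]
contact_force: [0.7, -0.1, -2.4]
opening: 0.436
finger_force: 32.1
```

carry_out(deltas=[-0.09,-0.26,0,0,0,-0.227,-0.09,-0.26,0,0,0,-0.227,-0.09,-0.26,0,0,0,-0.227,-0.09,-0.26,0,0,0,-0.227,-0.09,-0.26,0,0,0,-0.227])

```text
time: 47.85
eef_pos: [0.5648, 0.3771, 0.1449]
tcp_rot: [0.993, 0.115, -0.003, 0.0]
contact_force: [0.6, -0.1, -3.1]
opening: 0.439
finger_force: 32.1
```

```bash
python3 w.py wrist 524,366,135,15,24; python3 w.py top 524,366,135,13,23; python3 w.py scene 584,114,36,80,130; python3 plan.py 565,375.5,60,13; cp pics/last_wrist.png /dev/null; python3 bal.py
```

```text
47.85 [0.5648 0.3771 0.1449] [ 0.993  0.115 -0.003  0.   ] grip 0.439
524,366,135,15,24 1848 z [16.9 19.5 20.8] rect [525.  367.3] [190. 150.] 13.0 circ [533.  369.4] 113.2
47.9 [0.5642 0.3788 0.1452] [ 0.993  0.115 -0.002 -0.001] grip 0.435
524,366,135,13,23 501 z [14.  17.8 21.3] rect [523.2 367.2] [191. 151.] 12.8 circ [523.1 365.6] 118.6
47.95 [0.5655 0.3765 0.1454] [ 0.993  0.115 -0.002  0.   ] grip 0.436
584,114,36,80,130 350 z [82.1 92.7 94.6] rect [584.9 110.1] [59. 44.] 1.7 circ [584.3 111.9] 33.7
-> (565.0, 375.5, 60.0, 13.0) rows 2 total [-0.0015, -0.0012, 0.0858] rotz 0.0024 grip None
    [-0.0007, -0.0006, 0.0429, 0.0, 0.0, 0.0012, -0.0015, -0.0012, 0.0858, 0.0, 0.0, 0.0024]
48.0 [0.567 0.375 0.146]
scene plate 1738 mode 0.0493
scene dish 1808 mode 0.0898
top plate 2211 mode 0.0505
top dish 2394 mode 0.0903
```

carry_out(deltas=[0,0,0.06,0,0,0,0,0,0.11,0,0,0,0,0,0.128,0,0,0,0,0,0.137,0,0,0,0,0,0.137,0,0,0])

```text
time: 48.72
eef_pos: [0.5697, 0.3744, 0.0126]
tcp_rot: [0.994, 0.113, 0.001, -0.0]
contact_force: [1.0, 0.7, -2.6]
opening: 0.434
finger_force: 32.1
```

carry_out(deltas=[0,0,0.003,0,0,0,0,0,0.003,0,0,0])

```text
time: 48.98
eef_pos: [0.5691, 0.3748, 0.0096]
tcp_rot: [0.994, 0.113, 0.001, -0.0]
contact_force: [0.6, -0.4, -3.2]
opening: 0.439
finger_force: 32.1
```

Not in contact yet (it still carries about 3 N), so down a little more.

carry_out(deltas=[0,0,0.003,0,0,0,0,0,0.004,0,0,0,0,0,0.004,0,0,0])

```text
time: 49.35
eef_pos: [0.5689, 0.3748, 0.006]
tcp_rot: [0.994, 0.113, 0.001, -0.0]
contact_force: [-2.9, -1.8, 5.2]
opening: 0.44
finger_force: 33.0
```

carry_out(deltas=[0,0,0,0,0,0,0,0,0,0,0,0,0,0,0,0,0,0], grip=75)

```text
time: 49.72
eef_pos: [0.5683, 0.3743, 0.0039]
tcp_rot: [0.994, 0.113, -0.0, 0.0]
contact_force: [0.5, -0.1, 0.7]
opening: 0.747
finger_force: 0.0
```

carry_out(deltas=[0,0,-0.06,0,0,0,0,0,-0.12,0,0,0,0,0,-0.15,0,0,0,0,0,-0.15,0,0,0])

```text
time: 50.22
eef_pos: [0.5704, 0.3753, 0.1584]
tcp_rot: [0.994, 0.113, 0.004, -0.001]
contact_force: [0.9, 1.8, 0.2]
opening: 0.751
finger_force: 0.0
```

```bash
python3 w.py wrist 567,375,36,35,60; python3 plan.py 584.3,114.3,155,0
```

```text
50.225 [0.5704 0.3753 0.1584] [ 0.994  0.113  0.004 -0.001] grip 0.751
567,375,36,35,60 1717 z [45.5 47.  48.1] rect [566.1 375. ] [51. 38.] 12.1 circ [566.4 375. ] 30.5
-> (584.3, 114.3, 155.0, 0.0) rows 5 total [-0.0435, 0.2571, 0.0002] rotz 0.227 grip None
    [-0.0087, 0.0514, 0.0, 0.0, 0.0, 0.0454, -0.0174, 0.1028, 0.0001, 0.0, 0.0, 0.0908, -0.0261, 0.1542, 0.0001, 0.0, 0.0, 0.1362, -0.0348, 0.2057, 0.0001, 0.0, 0.0, 0.1816, -0.0435, 0.2571, 0.0002, 0.0, 0.0, 0.227]
```

Box B stands upright in the tray, top at 45 mm. Next, box A.

carry_out(deltas=[-0.043,0.257,0,0,0,0.227,-0.043,0.257,0,0,0,0.227,-0.043,0.257,0,0,0,0.227,-0.043,0.257,0,0,0,0.227,-0.043,0.257,0,0,0,0.227])

```text
time: 50.9
eef_pos: [0.5828, 0.1107, 0.151]
tcp_rot: [1.0, -0.002, -0.003, 0.0]
contact_force: [0.5, 0.3, -0.3]
opening: 0.749
finger_force: 0.0
```

```bash
python3 w.py wrist 585,114,38,80,130; python3 plan.py 585,114.3,46,0
```

```text
50.9 [0.5828 0.1107 0.151 ] [ 1.    -0.002 -0.003  0.   ] grip 0.749
585,114,38,80,130 3243 z [94.3 95.9 97. ] rect [584.2 114.3] [42. 57.] 89.9 circ [584.3 114.1] 34.3
-> (585.0, 114.3, 46.0, 0.0) rows 2 total [0.002, -0.003, 0.1053] rotz -0.0039 grip None
    [0.001, -0.0015, 0.0527, 0.0, 0.0, -0.0019, 0.002, -0.003, 0.1053, 0.0, 0.0, -0.0039]
```

carry_out(deltas=[0,-0.001,0.05,0,0,0,0,-0.001,0.09,0,0,0,0,-0.001,0.107,0,0,0,0,-0.001,0.107,0,0,0])

```text
time: 51.45
eef_pos: [0.5828, 0.1162, 0.0453]
tcp_rot: [1.0, 0.001, -0.002, -0.0]
contact_force: [0.1, -0.5, -0.0]
opening: 0.747
finger_force: 0.0
```

carry_out(deltas=[0,0,0,0,0,0,0,0,0,0,0,0,0,0,0,0,0,0,0,0,0,0,0,0], grip=30)

```text
time: 51.95
eef_pos: [0.5861, 0.1153, 0.0494]
tcp_rot: [1.0, 0.0, 0.002, -0.0]
contact_force: [-0.3, 0.8, 5.5]
opening: 0.484
finger_force: 33.0
```

carry_out(deltas=[0,0,-0.05,0,0,0,0,0,-0.1,0,0,0,0,0,-0.1,0,0,0])

```text
time: 52.32
eef_pos: [0.5871, 0.1155, 0.1519]
tcp_rot: [1.0, -0.0, 0.005, -0.0]
contact_force: [0.3, 0.5, -2.3]
opening: 0.483
finger_force: 32.2
```

carry_out(deltas=[-0.101,-0.244,0,0,0,-0.227,-0.101,-0.244,0,0,0,-0.227,-0.101,-0.244,0,0,0,-0.227,-0.101,-0.244,0,0,0,-0.227,-0.101,-0.244,0,0,0,-0.227])

```text
time: 52.95
eef_pos: [0.4795, 0.3615, 0.144]
tcp_rot: [0.993, 0.115, -0.003, 0.0]
contact_force: [-0.4, -0.2, -2.6]
opening: 0.487
finger_force: 32.4
```

carry_out(deltas=[0,0,0.04,0,0,0,0,0,0.08,0,0,0,0,0,0.08,0,0,0])

```text
time: 53.32
eef_pos: [0.4789, 0.3563, 0.0609]
tcp_rot: [0.994, 0.113, -0.006, 0.002]
contact_force: [-0.7, 0.3, -3.0]
opening: 0.483
finger_force: 32.4
```

carry_out(deltas=[0.002,0,0.03,0,0,0,0.002,0,0.045,0,0,0,0.002,0,0.052,0,0,0,0.002,0,0.056,0,0,0,0.002,0,0.058,0,0,0])

```text
time: 53.95
eef_pos: [0.4857, 0.36, 0.0099]
tcp_rot: [0.994, 0.113, 0.001, -0.0]
contact_force: [-0.1, -0.6, -1.9]
opening: 0.485
finger_force: 32.4
```

carry_out(deltas=[0,0,0.001,0,0,0,0,0,0.001,0,0,0])

```text
time: 54.2
eef_pos: [0.4854, 0.3598, 0.0085]
tcp_rot: [0.994, 0.113, 0.0, -0.0]
contact_force: [-0.1, -0.9, -3.0]
opening: 0.48
finger_force: 32.4
```

carry_out(deltas=[0,0,0.003,0,0,0,0,0,0.0045,0,0,0,0,0,0.0045,0,0,0])

```text
time: 54.58
eef_pos: [0.4852, 0.3598, 0.0045]
tcp_rot: [0.994, 0.113, -0.0, 0.0]
contact_force: [-3.3, -1.7, 3.9]
opening: 0.488
finger_force: 33.2
```

carry_out(deltas=[0,0,0,0,0,0,0,0,0,0,0,0,0,0,0,0,0,0], grip=78)

```text
time: 54.95
eef_pos: [0.4854, 0.3598, 0.0036]
tcp_rot: [0.994, 0.113, 0.0, -0.0]
contact_force: [0.1, 0.5, -0.0]
opening: 0.782
finger_force: 0.0
```

carry_out(deltas=[0,0,-0.06,0,0,0,0,0,-0.12,0,0,0,0,0,-0.18,0,0,0,0,0,-0.19,0,0,0,0,0,-0.19,0,0,0])

```text
time: 55.58
eef_pos: [0.4854, 0.3599, 0.1943]
tcp_rot: [0.994, 0.113, 0.001, -0.0]
contact_force: [-0.7, 0.3, -0.4]
opening: 0.781
finger_force: 0.0
```

carry_out(deltas=[-0.02,0.15,0,0,0,0,-0.02,0.15,0,0,0,0,-0.02,0.15,0,0,0,0,-0.02,0.15,0,0,0,0,-0.02,0.15,0,0,0,0])

```text
time: 56.2
eef_pos: [0.4986, 0.2094, 0.1918]
tcp_rot: [0.994, 0.113, -0.002, -0.0]
contact_force: [0.5, 0.6, 0.3]
opening: 0.779
finger_force: 0.0
```

```bash
python3 w.py scene 484,358,40,35,60 566,375,36,35,60 601,-345,30,38,52 538,-357,25,35,48 482,-371,25,33,45 716,-305,60,75,110 725,274,60,75,110
python3 - <<'E'
from h import *
p,d,K,C=cam("scene"); save(p,"fin.png",1.5)
E
```

```text
56.2 [0.4986 0.2094 0.1918] [ 0.994  0.113 -0.002 -0.   ] grip 0.779
484,358,40,35,60 239 z [36.6 47.  49.5] rect [484.  355.5] [59. 47.] 13.6 circ [484.1 355.2] 36.4
566,375,36,35,60 196 z [36.3 43.3 45.5] rect [565.3 372.1] [54. 43.] 10.4 circ [565.5 369.8] 31.6
601,-345,30,38,52 264 z [39.9 46.9 48.7] rect [ 603.2 -349.2] [39. 38.] 53.1 circ [ 602.6 -347.9] 21.0
538,-357,25,35,48 143 z [36.1 42.7 45. ] rect [ 541.4 -360.3] [31. 28.] 83.5 circ [ 539.4 -360.7] 16.0
482,-371,25,33,45 82 z [33.8 40.  42.5] rect [ 485.4 -374.1] [22. 20.] 76.1 circ [ 484.2 -374.4] 12.4
716,-305,60,75,110 717 z [77.9 84.8 86.4] rect [ 719.4 -306.1] [55. 57.] 61.8 circ [ 718.5 -306.4] 29.4
725,274,60,75,110 300 z [75.7 81.3 84.7] rect [725.2 272.5] [74. 77.] 77.5 circ [726.7 272.9] 40.5
```

View pics/fin.png

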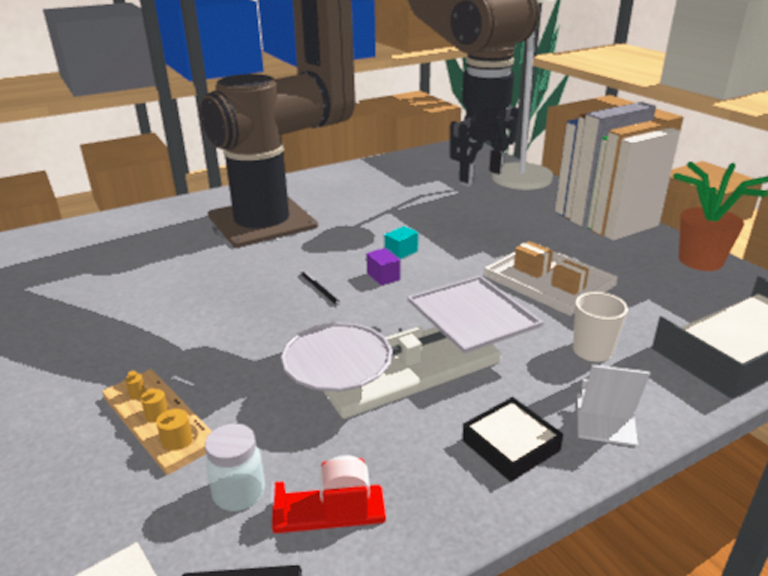

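The final picture shows all three weights upright in their recesses, around (135,385), (153,405) and (174,430). Both boxes are in the tray at (532,258) and (570,275). The jar and cup have not moved, and the gripper touches nothing.

```bash
python3 -c "
from plant import ctrl; print(ctrl.sign_off())"
```

```text
the job is handed in; nothing more can be done
None
```

The job is handed in: the two boxes balanced level against 600 g (400 g + 200 g), then both were stood upright in the tray and all three weights in their own recesses; jar and cup stayed in place, and the run took about 56 s.

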